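# Load the neck plates into the UV sanitising chest

## Robot

A 7-joint arm with a two-finger parallel gripper is mounted at the origin on the work surface. World frame = base frame: x ahead of the robot, y to its left, z up, the work surface at z = 0. Lengths are in m, angles in rad, forces in N, time in s.
With the tool pointing down it reaches from about 0.4 to 0.875 m from the base axis. Payload 19.3 kg.
Tool frame: the origin (TCP) lies midway between the tips of the shut fingers; the grasp point (between the pads) lies 19 mm behind it; z points along the fingers, y is the direction in which the jaws open and shut (so a half turn about z gives the same grasp; the last joint's range is limited). The gripper opens to 85 mm and grips with 20 to 120 N. Pads are 22 mm wide; open, the fingers measure 114 mm over their backs; the gripper's body (76 mm by 85 mm) begins 54 mm behind the grasp point. The pads swing forward as they close: fully open they stand 13 mm farther back than shut.
Start: joints at [-1.315, 0.521, -0.036, 1.599, 0.021, 1.021, -0.113], TCP at [0.2, 0.592, 0.231] pointing down, gripper open.
Joint ranges: [-2.91, 2.91], [-0.3, 2.13], [-1.5, 1.42], [0.17, 2.43], [-1.26, 4.41], [0.16, 1.93], [-2.52, 2.52]. Speed limits (rad/s): [1.89, 1.89, 2.39, 2.39, 3.01, 3.01, 3.01].

## Interface

Orientations are given as [roll, pitch, yaw] about the fixed x, y, z axes, in that order (R = Rz(yaw) Ry(pitch) Rx(roll)).
In Python, from workcell import bot, eyes gives the robot as it stands. The module is installed in compiled form; this text tells all that it offers.
- The arm moves only by the shell command python3 -m jog 'ROWS' [FORCE]. ROWS is JSON, a list of rows, each an object with "delta_pos": the shift along the world's x, y, z in mm, a list of three; "spin": the turn about the world's z in rad; "claw": the closure, from 0 (fully open) to 1 (shut). In form: [{"delta_pos": [tx, ty, tz], "spin": spin, "claw": claw}, ...]. A call has 1 to 8 rows; each row is the pose to reach, as a shift and turn from the pose measured when the call began; what a row does not reach only later rows make up. A row lasts 1/10 s, in which the tool goes at most 50 mm and 8.59 degrees, less where a joint would pass 70% of its speed; a pose out of reach is approached as far as the arm can. A call with a gripper value outside its range is refused whole. The fingers move at their own pace and stop on an object; FORCE is the grip in N (left out, the last holds). Time passes only in rows, so rows that repeat a pose let the fingers close. It gives the time, the measured TCP pose, the force and the opening at its end, in the units of the state.
- bot.observe(): the state, without advancing time (a new reading comes with each control period).
- eyes.grab_frame(name): name is "scene" or "top" or "wrist"; returns the picture (420x560x3 uint8, blue, green, red); there is no depth.
- eyes.camera_params(name): a dict with "fx", "fy", "cx", "cy" (pixels), "k1" (the pictures are not rectified: a ray, as slopes to the right and down, at radius r is drawn at 1 + k1 r^2 times it, then the intrinsics apply), "origin" and "attitude" of the camera in the world. Camera axes: x right, y up, looking along -z (the intrinsics and any distortion apply to the point x, -y, -z); pixel columns grow to the right and rows downward; lengths in m; the calibration is good to about 2 mm. A picture is of the moment at which its call begins: read the wrist's pose just before it. camera_params takes no time and is no camera call; for the wrist camera it gives the pose at the moment of the call.
- bot.job_done(): hands the job in, once; it reports no verdict.
The state is a dict: "clock": time; "qpos": joint angles; "qd": joint speeds; "joint_efforts": joint torques, N m; "position": TCP position; "tool_rot": TCP orientation; "force": force on the tool from outside, world axes, zero at the start; "moment": the same for the moment, N m; "grip_width": finger opening in m.
Only numpy, scipy, OpenCV 4.12 (cv2) and the standard library are available. Lean on these libraries where they do the work, as an engineer would, in place of code of your own. Each camera call takes 0.05 s, during which the arm holds its last target. There are 200 camera calls.

## Task

Sanitise the washed neck plates: put the tin that was left on the chest's flush hatch upright in the red tray, press the hatch so that its catch pops it ajar and let go, then swing it wide open. Take every fork-shaped plate out of the slanted drainer and stand it on its two legs in the chest, upright, one to a slot, fully down. Then shut the hatch, pressing it until the catch holds it flush, press the start button only once it is shut, and leave everything else on the bench where it is.

Things in the scene. Friction and masses are not known exactly. Their poses are not given: they have to be found in the camera images.
- chest: Stainless UV chest fixed on the bench. Origin on the bench under its compartment's centre; x from front wall to hinge wall, y to its left, z up. 190 x 240 mm (x, y), walls 6, rim 150 high. On top a flush hatch, 171 x 224 x 10. Black latch housing inside the front wall (30 mm wide, to x = -69, z = 132). At y 120 to 184 mm a grey control housing 120 high with the start button.
- hatch (a joint): Hatch hinge (rad): 0 shut and flush, positive opened upward, stop at 1.6 (just past upright). About 0.21 when popped ajar (front edge 36 mm up), about -0.035 when pressed in to the stop. Stiff friction hinge (0.37 N m): the hatch (0.35 kg) stays where it is left.
- catch (a joint): Plunger of the push-push catch under the hatch's front (m): 0 latched in, +0.035 sprung out (lifts the hatch ajar), -0.004 to -0.0055 at its stop. Latched: pressing the middle of the hatch's front edge to the stop (5 mm in, 8 to 12 N) and letting go springs it out. Sprung out: pressing the hatch down to the same stop and letting go latches it flush. A half press changes nothing.
- hatch_edge (a point): Middle of the hatch's free front edge, on its top face; moves with the hatch, which is 10 mm thick. The plunger bears 8 mm behind this edge. Its frame turns with the hatch: x from the free edge to the hinge, y to the chest's left, z out of the upper face.
- hatch_hinge (a point): Middle of the hatch's hinge axis, 145 mm above the bench, 172 mm behind the free edge and 5 mm below the hatch's top face; the axis runs along the chest's y.
- start (a joint): Start button: 0 out, 0.006 fully pressed (m); springs back, about 5 N.
- start_top (a point): Top centre of the start button, white, round, 26 mm across, 142 mm above the bench; it is pressed straight down.
- tray_in (a point): Centre of the inner floor of the fixed red plastic tray: 130 x 165 mm (x, y), rim 14 mm above the bench, walls and floor 3 mm. A brush 22 mm high lies in it along x at y = -55 mm; the +y half is free.
- tin_c (a point): Centre of the tin of seal grease: flat-based cylinder 64 mm across, 46 mm high, about 0.22 kg; it starts on the hatch.
- plate1_c (a point): Centre of neck plate 1: steel, 96 (x) x 8 (y, normal) x 85 mm (z), 0.4 kg; a notch 32 wide, 42 high in its lower edge leaves two legs; z points from the legs to the solid top part, where it is gripped. Starts leaning 25 deg in the drainer (plates 45 mm apart), on slanted pins along its +y face (48 mm long, at x = -34, +34). Draw it out along its own z. May be absent.
- plate2_c (a point): Centre of neck plate 2: steel, 96 (x) x 8 (y, normal) x 85 mm (z), 0.4 kg; a notch 32 wide, 42 high in its lower edge leaves two legs; z points from the legs to the solid top part, where it is gripped. Starts leaning 25 deg in the drainer (plates 45 mm apart), on slanted pins along its +y face (48 mm long, at x = -34, +34). Draw it out along its own z. May be absent.
- plate3_c (a point): Centre of neck plate 3: steel, 96 (x) x 8 (y, normal) x 85 mm (z), 0.4 kg; a notch 32 wide, 42 high in its lower edge leaves two legs; z points from the legs to the solid top part, where it is gripped. Starts leaning 25 deg in the drainer (plates 45 mm apart), on slanted pins along its +y face (48 mm long, at x = -34, +34). Draw it out along its own z. May be absent.
- plate4_c (a point): Centre of neck plate 4: steel, 96 (x) x 8 (y, normal) x 85 mm (z), 0.4 kg; a notch 32 wide, 42 high in its lower edge leaves two legs; z points from the legs to the solid top part, where it is gripped. Starts leaning 25 deg in the drainer (plates 45 mm apart), on slanted pins along its +y face (48 mm long, at x = -34, +34). Draw it out along its own z. May be absent.
- slot1 (a point): Middle of the bottom of slot 1 of the chest's white rack, 42 mm above the bench. A plate fully down has its centre 42.5 mm above this, its normal along the chest's y. Slots: 12 mm wide, 40 mm apart along y, between pointed teeth (points 32 mm above this) on two comb bars 34 mm to either side along x.
- slot2 (a point): Middle of the bottom of slot 2 of the chest's white rack, 42 mm above the bench. A plate fully down has its centre 42.5 mm above this, its normal along the chest's y. Slots: 12 mm wide, 40 mm apart along y, between pointed teeth (points 32 mm above this) on two comb bars 34 mm to either side along x.
- slot3 (a point): Middle of the bottom of slot 3 of the chest's white rack, 42 mm above the bench. A plate fully down has its centre 42.5 mm above this, its normal along the chest's y. Slots: 12 mm wide, 40 mm apart along y, between pointed teeth (points 32 mm above this) on two comb bars 34 mm to either side along x.
- slot4 (a point): Middle of the bottom of slot 4 of the chest's white rack, 42 mm above the bench. A plate fully down has its centre 42.5 mm above this, its normal along the chest's y. Slots: 12 mm wide, 40 mm apart along y, between pointed teeth (points 32 mm above this) on two comb bars 34 mm to either side along x.
- slot5 (a point): Middle of the bottom of slot 5 of the chest's white rack, 42 mm above the bench. A plate fully down has its centre 42.5 mm above this, its normal along the chest's y. Slots: 12 mm wide, 40 mm apart along y, between pointed teeth (points 32 mm above this) on two comb bars 34 mm to either side along x.
- seal_jar: Bystander: glass jar, 64 mm across, 85 mm high; origin under its centre.
- gauge: Bystander: pressure gauge lying on its back, 64 mm across, 26 mm high; origin under its centre.
- spanner: Bystander: spanner lying on the bench, 180 mm long.
- dose_bottle: Bystander: amber bottle, 68 mm across, 170 mm high; origin under its centre.
There are look-alikes about, which are no part of the job. What is shaped like the part that bears tin_c but green or turquoise is not meant.

How it is judged:
By the outcome, as a careful person would: the job done as asked, in the order asked, and still so for the second after the job is handed in, with the robot touching nothing.
Of plate1, plate2, plate3, plate4 only 2 to 4 are there at a start; the rules pass over those that are not, and their reading is None.
At some moment in a run one of tin may be knocked a few centimetres aside while the robot is not near it.
It also fails if it takes over 210 s, if anything falls off the work surface, if the arm or the gripper's body presses on something with over 40 N, if the wrist force passes 120 N, or if a joint passes its speed limit or range.

## Working session

There is one attempt and no reset: what is moved stays moved. The work goes in short steps, Python scripts to look and compute and a shell command to move; the robot and the scene stay as the last step left them, time stands still between calls to the robot, and variables do not carry over. Pictures are saved under pics/ and viewed, about 12 in all and at most 16, crops included, and the job is handed in when it is done.

```bash
mkdir -p pics; cat > h.py <<'E'
import numpy as np, cv2
from workcell import bot, eyes
from scipy.spatial.transform import Rotation as Ro
def par(n):
    p=eyes.camera_params(n); a=np.array(p['attitude'],float)
    p['R']=a if a.shape==(3,3) else (Ro.from_euler('xyz',a).as_matrix() if a.size==3 else Ro.from_quat(a).as_matrix())
    p['o']=np.array(p['origin'],float); return p
def ray(p,u,v):
    K=np.array([[p['fx'],0,p['cx']],[0,p['fy'],p['cy']],[0,0,1.]])
    s=cv2.undistortPoints(np.array([[[u,v]]],float),K,np.array([p['k1'],0,0,0.]))[0,0]
    d=p['R']@np.array([s[0],-s[1],-1]); return p['o'],d/np.linalg.norm(d)
def onz(p,u,v,z):
    o,d=ray(p,u,v); return o+d*(z-o[2])/d[2]
def proj(p,X):
    c=p['R'].T@(np.array(X,float)-p['o']); x,y=c[0]/-c[2],-c[1]/-c[2]
    f=1+p['k1']*(x*x+y*y); return np.array([p['fx']*x*f+p['cx'],p['fy']*y*f+p['cy']])
def tri(*prs):
    A=0;b=0
    for o,d in prs:
        M=np.eye(3)-np.outer(d,d); A=A+M; b=b+M@o
    X=np.linalg.solve(A,b); return X,[float(np.linalg.norm((np.eye(3)-np.outer(d,d))@(X-o))) for o,d in prs]
E
python3 - <<'E'
from h import *
s=bot.observe(); print(s)
for n in('scene','top','wrist'):
    print(n,eyes.camera_params(n)); im=eyes.grab_frame(n); cv2.imwrite(f'pics/{n}0.png',im)
E
```

```text
{'clock': 0.0, 'qpos': array([-1.31519931,  0.5220466 , -0.03635998,  1.60003257,  0.02119256,
        1.02109294, -0.11279988]), 'qd': array([-0.00050818, -0.00080772, -0.00238409, -0.00089695,  0.00092361,
       -0.00172035,  0.00067116]), 'joint_efforts': array([ 8.36586732e-04, -9.27112126e+01,  1.98036902e+00, -3.69932449e+01,
        1.78753672e-02,  8.10277619e-03, -1.23257496e-05]), 'position': array([0.19994262, 0.59177986, 0.23069626]), 'tool_rot': array([-3.14039944e+00,  6.34896832e-05,  2.81581062e+00]), 'force': array([ 0.31153692, -0.20894181, -0.14883125]), 'moment': array([ 0.02218449, -0.02082119,  0.0077172 ]), 'grip_width': 0.0853576733868554}
scene {'fx': 455.9505871397678, 'fy': 455.9505871397678, 'cx': 273.4012824478355, 'cy': 205.6803110023021, 'k1': 0.018044651415547168, 'origin': array([ 0.99967498, -0.67915598,  1.05459812]), 'attitude': array([0.74639143, 0.00913475, 0.67287779])}
top {'fx': 494.44879726076044, 'fy': 494.44879726076044, 'cx': 284.9394158365602, 'cy': 204.6148299959491, 'k1': -0.018344770821219027, 'origin': array([ 0.39416901, -0.02225604,  1.47257462]), 'attitude': array([ 0.05163186,  0.01767582, -1.59002358])}
wrist {'fx': 367.2477782072048, 'fy': 367.2477782072048, 'cx': 280.2853619033587, 'cy': 208.47590855588737, 'k1': -0.028579696136991187, 'origin': array([0.1317486 , 0.61565267, 0.37412142]), 'attitude': array([-2.90051823e-01,  4.20187376e-04,  1.24589840e+00])}
```

View pics/scene0.png

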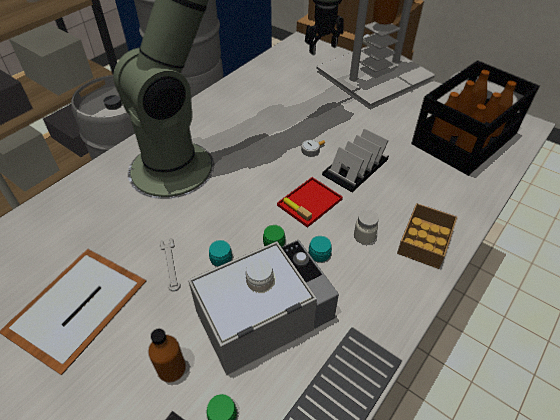

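View pics/top0.png

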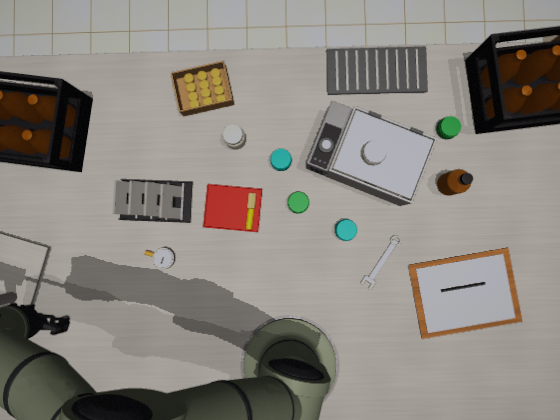

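Scene/top: chest with the pale tin on the hatch (top 374,151; scene 260,273). Look-alikes, turquoise/green: top (281,159), (298,202), (346,230), (449,127). Red tray top (233,208), drainer (153,200), start button (326,145). Jar (233,134). I'll enlarge in one mosaic.

```bash
python3 - <<'E'
from h import *
t=cv2.imread('pics/top0.png'); s=cv2.imread('pics/scene0.png')
def c(im,x,y,w,h,W,H): return cv2.resize(im[y:y+h,x:x+w],(W,H),interpolation=cv2.INTER_CUBIC)
a=np.hstack([c(t,108,165,100,75,400,300),c(t,300,90,140,120,400,300)])
b=np.hstack([c(s,315,115,80,75,400,300),c(s,180,225,165,145,400,300)])
cv2.imwrite('pics/m1.png',np.vstack([a,b]))
E
```

```text
(no output)
```

View pics/m1.png

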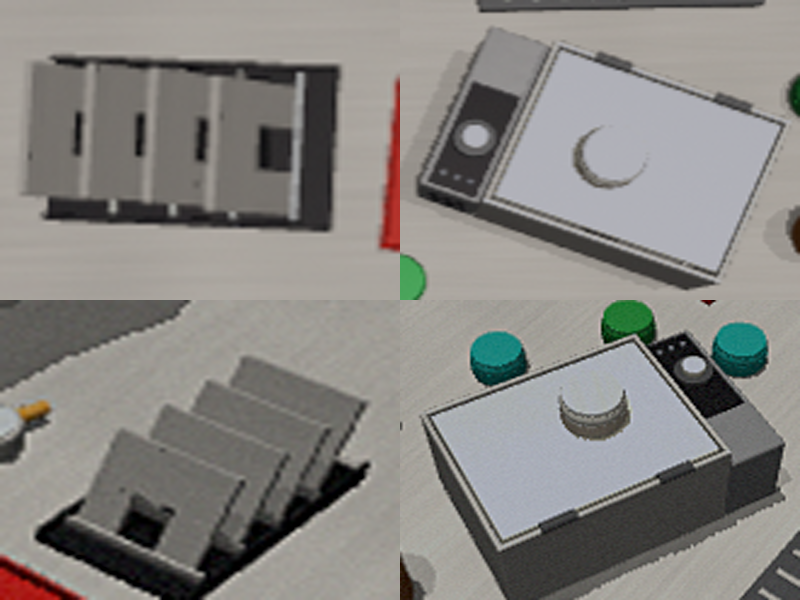

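Four plates are there, tops leaning towards world +y; the chest's hinges face away from the robot. The tin is the pale one on the hatch; the others are turquoise/green. Now measure.

```bash
python3 - <<'E'
from h import *
t=cv2.imread('pics/top0.png'); s=cv2.imread('pics/scene0.png')
pt,ps=par('top'),par('scene')
def quad(im,p,mask,z,name):
    mask=cv2.morphologyEx(mask,cv2.MORPH_OPEN,np.ones((3,3)))
    cs,_=cv2.findContours(mask,cv2.RETR_EXTERNAL,cv2.CHAIN_APPROX_NONE)
    c=max(cs,key=cv2.contourArea)
    P=np.array([onz(p,u,v,z)[:2] for u,v in cv2.convexHull(c)[:,0].astype(float)],np.float32)
    r=cv2.minAreaRect(P*1000); print(name,np.round(r[0],1),np.round(r[1],1),round(r[2],1)); return c
hsv=[cv2.cvtColor(i,cv2.COLOR_BGR2HSV) for i in(t,s)]
for im,p,h,n,box in((t,pt,hsv[0],'top',(330,100,440,205)),(s,ps,hsv[1],'scene',(185,235,320,350))):
    m=((im[...,0].astype(int)-im[...,2]>2)&(im[...,0]>165)).astype(np.uint8)*255
    k=np.zeros_like(m);k[box[1]:box[3],box[0]:box[2]]=1
    quad(im,p,m*k,.150,n+' hatch')
    m=cv2.inRange(h,(0,150,100),(10,255,255))|cv2.inRange(h,(172,150,100),(180,255,255))
    quad(im,p,m,.014,n+' tray')
    # button: bright circle
    b=(328,) 
for im,n,(x,y,w,hh) in((t,'top',(315,135,25,20)),(s,'scene',(288,248,26,20))):
    g=cv2.cvtColor(im,cv2.COLOR_BGR2GRAY)[y:y+hh,x:x+w]
    _,m=cv2.threshold(g,150,255,cv2.THRESH_BINARY)
    N,l,st,ce=cv2.connectedComponentsWithStats(m); print(n,'btn',[(st[i].tolist(),(ce[i]+[x,y]).round(1).tolist()) for i in range(1,N) if st[i,4]>15])
# tin crops rows
for im,n,(x,y,w,hh) in((t,'top',(355,133,40,36)),(s,'scene',(240,255,40,42))):
    d=im[y:y+hh,x:x+w].astype(int); m=((d[...,2]-d[...,0])>-2)
    ys,xs=np.nonzero(m); print(n,'tinmask',xs.min()+x,xs.max()+x,ys.min()+y,ys.max()+y)
    print(cv2.resize(m.astype(np.uint8),None,fx=1,fy=1).astype(str).tolist().__len__()); print('\n'.join(''.join('#' if q else '.' for q in r) for r in m))
E
```

```text
top hatch [ 594.7 -266.1] [220.2 167.9] 67.0
top tray [464.2 157.9] [162.7 127.8] 83.6
scene hatch [ 593.5 -265.5] [221.4 168.4] 66.9
scene tray [470.7 169.7] [125.2 122.3] 81.9
top btn [([7, 5, 9, 9, 62], [326.0, 143.9])]
scene btn [([9, 5, 9, 7, 54], [300.8, 255.9]), ([0, 10, 7, 10, 17], [290.9, 262.7])]
top tinmask 360 384 141 165
36
........................................
........................................
........................................
........................................
........................................
........................................
........................................
........................................
............###.........................
............##..........................
...........##...........................
........###.............................
.......####.............................
.......###..............................
......####..............................
......####..............................
.....####...............................
.....####...............................
.....####..............
[... 1769 characters left out ...]
...
......###########....##############.....
......##############################....
......#############################.....
.......############################.....
.......############################.....
........######.#.#################......
........#########################.......
.........#######################........
..........######################........
...........###################..........
............#################...........
.............#.############.............
................#.#######...............
........................................
........................................
........................................
........................................
```

```bash
python3 - <<'E'
from h import *
pt,ps=par('top'),par('scene')
print('tin',onz(pt,373.5,152,.173),onz(ps,261,276.5,.173),tri(ray(pt,373.5,152),ray(ps,261,276.5)))
print('btn',onz(pt,326,143.9,.142),onz(ps,300.8,255.9,.142),tri(ray(pt,326,143.9),ray(ps,300.8,255.9)))
c=np.array([.594,-.266]);a=np.deg2rad(-23);ex=np.array([np.cos(a),np.sin(a)]);ey=np.array([-ex[1],ex[0]])
print('edge',c-.0855*ex,'hinge',c+.0865*ex)
print('btn in hatch frame',[((onz(pt,326,143.9,.142)[:2]-c)@e).round(4) for e in(ex,ey)])
t=cv2.imread('pics/top0.png')
# top edges in drainer by row profile
g=cv2.cvtColor(t,cv2.COLOR_BGR2GRAY)
for r in(188,192,210,214): print(r,g[r,110:200].tolist())
print([onz(pt,u,197,.085).round(3).tolist() for u in(115,130,146,162)])
w=cv2.imread('pics/wrist0.png')
E
```

```text
tin [ 0.59614701 -0.23708658  0.173     ] [ 0.60114643 -0.23783295  0.173     ] (array([ 0.59800282, -0.2367319 ,  0.16864747]), [0.0015952099040667511, 0.0015952099040667817])
btn [ 0.62582587 -0.11447     0.142     ] [ 0.6258131  -0.11473412  0.142     ] (array([ 0.62579256, -0.11454194,  0.14179094]), [8.997961818047553e-05, 8.997961818039325e-05])
edge [ 0.51529684 -0.23259249] hinge [ 0.67362367 -0.29979824]
btn in hatch frame [np.float64(-0.0299), np.float64(0.1519)]
188 [165, 166, 165, 160, 149, 137, 111, 113, 112, 113, 115, 114, 113, 114, 115, 113, 114, 114, 120, 138, 147, 128, 112, 113, 112, 115, 115, 114, 114, 115, 114, 115, 115, 116, 126, 145, 145, 126, 112, 113, 113, 115, 115, 115, 115, 115, 114, 116, 115, 115, 132, 150, 141, 118, 112, 113, 114, 115, 115, 116, 115, 114, 114, 114, 115, 116, 115, 115, 115, 116, 117, 125, 158, 143, 46, 44, 45, 46, 46, 45, 47, 40, 125, 163, 164, 165, 165, 164, 165, 165]
192 [167, 167, 166, 159, 147, 130, 113, 113, 111, 115, 114, 115, 114, 114, 115, 113, 109, 96, 116, 144, 144, 121, 114, 113, 113, 114, 115, 115, 114, 114, 115, 114, 114, 113, 1
[... 549 characters left out ...]
, 114, 114, 114, 116, 115, 116, 116, 116, 115, 115, 116, 115, 115, 115, 116, 132, 162, 144, 49, 47, 48, 47, 48, 47, 48, 38, 129, 166, 166, 166, 166, 166, 167, 167, 167]
214 [163, 163, 161, 160, 159, 159, 156, 141, 149, 139, 68, 67, 73, 81, 82, 89, 96, 100, 110, 106, 94, 107, 108, 106, 103, 116, 119, 101, 107, 115, 115, 115, 114, 129, 151, 141, 115, 114, 114, 113, 115, 115, 115, 115, 115, 115, 114, 112, 117, 136, 149, 133, 114, 115, 114, 114, 114, 115, 115, 116, 115, 115, 115, 116, 115, 115, 115, 115, 115, 116, 141, 158, 122, 44, 48, 48, 47, 49, 49, 49, 44, 126, 161, 162, 161, 162, 161, 162, 162, 162]
[[0.498, 0.482, 0.085], [0.497, 0.439, 0.085], [0.496, 0.394, 0.085], [0.495, 0.348, 0.085]]
```

```bash
python3 -m jog '[{"delta_pos":[50,-50,0],"spin":0,"claw":0.0},{"delta_pos":[90,-90,40],"spin":0,"claw":0.0},{"delta_pos":[125,-125,80],"spin":0.1,"claw":0.0},{"delta_pos":[160,-160,110],"spin":0.2,"claw":0.0},{"delta_pos":[190,-190,120],"spin":0.25,"claw":0.0},{"delta_pos":[215,-215,120],"spin":0.32,"claw":0.0},{"delta_pos":[230,-230,120],"spin":0.32,"claw":0.0},{"delta_pos":[230,-230,120],"spin":0.32,"claw":0.0}]'
python3 - <<'E'
from h import *
s=bot.observe(); print(s['position'],s['tool_rot'],s['qpos']);
p=par('wrist'); import pickle; pickle.dump(p,open('w1.pkl','wb')); im=eyes.grab_frame('wrist'); cv2.imwrite('pics/w1.png',im); print(p['o'],proj(p,s['position']))
E
```

```text
clock: 0.95
position: [0.4346, 0.3568, 0.352]
tool_rot: [-3.14, 0.003, 3.128]
force: [-0.6, -0.1, -0.4]
grip_width: 0.0856
[0.43457253 0.35684701 0.35195621] [-3.14006424e+00  2.73582309e-03  3.12810787e+00] [-0.7932307   0.31405446 -0.00190923  1.60677151  0.00385905  1.21998582
  0.76093835]
[0.36210576 0.3584338  0.49510623] [279.05741456 273.65411768]
```

```bash
python3 -m jog '[{"delta_pos":[20,-50,0],"spin":-0.05,"claw":0.0},{"delta_pos":[40,-100,0],"spin":-0.1,"claw":0.0},{"delta_pos":[50,-150,0],"spin":-0.15,"claw":0.0},{"delta_pos":[60,-200,0],"spin":-0.2,"claw":0.0},{"delta_pos":[80,-250,0],"spin":-0.25,"claw":0.0},{"delta_pos":[90,-300,0],"spin":-0.3,"claw":0.0},{"delta_pos":[100,-350,0],"spin":-0.35,"claw":0.0},{"delta_pos":[110,-400,0],"spin":-0.39,"claw":0.0}]' >/dev/null
python3 -m jog '[{"delta_pos":[10,-50,0],"spin":0,"claw":0.0},{"delta_pos":[20,-100,0],"spin":0,"claw":0.0},{"delta_pos":[30,-150,0],"spin":0,"claw":0.0},{"delta_pos":[30,-190,0],"spin":0,"claw":0.0},{"delta_pos":[30,-190,0],"spin":0,"claw":0.0}]'
python3 - <<'E'
from h import *
s=bot.observe(); print(s['position'],s['tool_rot'],s['qpos']);
p=par('wrist'); import pickle; pickle.dump(p,open('w2.pkl','wb')); im=eyes.grab_frame('wrist'); print(p['o'])
for z in(.196,.150): print(proj(p,[.598,-.237,z]))
w1=cv2.imread('pics/w1.png'); cv2.imwrite('pics/w2.png',im)
cv2.imwrite('pics/m2.png',np.hstack([cv2.resize(w1,(400,300)),cv2.resize(im,(400,300))]))
E
```

```text
clock: 2.3
position: [0.5678, -0.2178, 0.3505]
tool_rot: [-3.138, 0.0, 2.733]
force: [-1.4, 0.1, -0.3]
grip_width: 0.0851
[ 0.5677984  -0.21778496  0.35045562] [-3.13800894e+00  4.80214697e-04  2.73335886e+00] [ 0.03625971  0.41297014  0.33729808  1.50121108 -0.13657422  1.25085224
  1.55279053]
[ 0.50182521 -0.18800501  0.49376458]
[273.3123197  229.29877924]
[274.30414305 213.32344422]
```

View pics/m2.png

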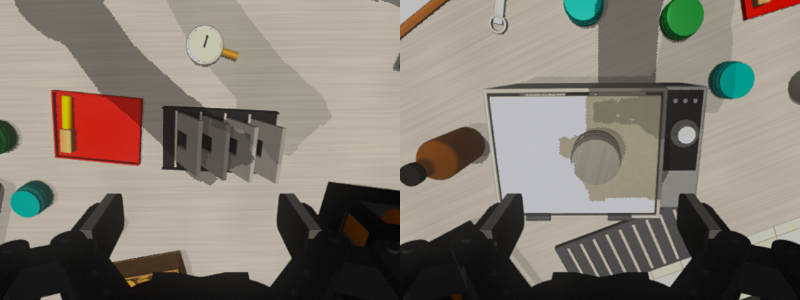

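```bash
python3 -m jog '[{"delta_pos":[15,-10,-45],"spin":0.0,"claw":0.0},{"delta_pos":[30,-19,-90],"spin":0,"claw":0.0},{"delta_pos":[30,-19,-130],"spin":0,"claw":0.0},{"delta_pos":[30,-19,-160],"spin":0,"claw":0.0},{"delta_pos":[30,-19,-180],"spin":0,"claw":0.0},{"delta_pos":[30,-19,-184],"spin":0,"claw":0.0},{"delta_pos":[30,-19,-184],"spin":0,"claw":0.0}]'
python3 -m jog '[{"delta_pos":[0,0,0],"spin":0,"claw":0.2},{"delta_pos":[0,0,0],"spin":0,"claw":0.35},{"delta_pos":[0,0,0],"spin":0,"claw":0.35},{"delta_pos":[0,0,0],"spin":0,"claw":0.35},{"delta_pos":[0,0,0],"spin":0,"claw":0.35},{"delta_pos":[0,0,0],"spin":0,"claw":0.35}]' 50
```

```text
clock: 3.05
position: [0.5987, -0.232, 0.1663]
tool_rot: [-3.14, -0.001, 2.738]
force: [-0.4, 0.8, -0.1]
grip_width: 0.0854
clock: 3.65
position: [0.5994, -0.2318, 0.1678]
tool_rot: [-3.141, 0.001, 2.738]
force: [-0.7, 0.7, 5.8]
grip_width: 0.0611
```

```bash
python3 -m jog '[{"delta_pos":[0,0,15],"spin":0,"claw":0.4},{"delta_pos":[0,0,40],"spin":0,"claw":0.4},{"delta_pos":[0,0,80],"spin":0,"claw":0.4},{"delta_pos":[0,0,100],"spin":0,"claw":0.4},{"delta_pos":[0,0,100],"spin":0,"claw":0.4}]'
python3 - <<'E'
from h import *
im=eyes.grab_frame('wrist'); s=eyes.grab_frame('scene')
cv2.imwrite('pics/m3.png',np.hstack([cv2.resize(im,(400,300)),cv2.resize(s[170:350,180:400],(400,300))]))
print(bot.observe()['grip_width'])
E
```

```text
clock: 4.15
position: [0.6006, -0.2324, 0.2724]
tool_rot: [3.141, 0.007, 2.738]
force: [0.1, 0.2, -3.0]
grip_width: 0.061
0.061572840198361116
```

View pics/m3.png

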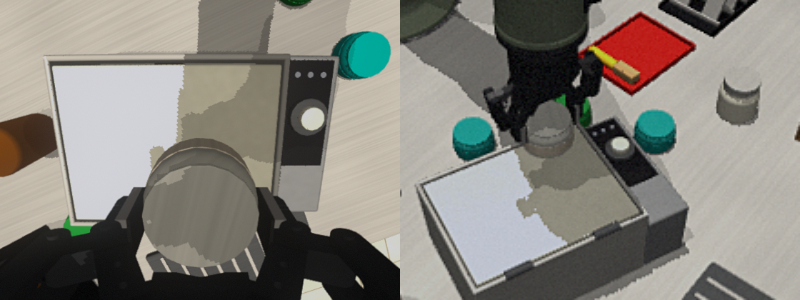

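Tin held firmly (force −3 N ≈ its weight); to the tray's free half.

```bash
python3 -m jog '[{"delta_pos":[-15,45,0],"spin":0,"claw":0.4},{"delta_pos":[-30,92,0],"spin":0,"claw":0.4},{"delta_pos":[-45,140,0],"spin":0,"claw":0.4},{"delta_pos":[-60,187,0],"spin":0,"claw":0.4},{"delta_pos":[-75,235,0],"spin":0,"claw":0.4},{"delta_pos":[-90,282,0],"spin":0,"claw":0.4},{"delta_pos":[-105,330,0],"spin":0,"claw":0.4},{"delta_pos":[-120,378,0],"spin":0,"claw":0.4}]' >/dev/null
python3 -m jog '[{"delta_pos":[-15,44,0],"spin":0,"claw":0.4},{"delta_pos":[-15,44,0],"spin":0,"claw":0.4}]'
python3 - <<'E'
from h import *
s=bot.observe(); p=s['position']; print(((np.array([.466,.190,.03])-p)*1000).round())
E
```

```text
clock: 5.25
position: [0.46, 0.1975, 0.2669]
tool_rot: [-3.14, -0.002, 2.746]
force: [0.1, -1.1, -2.5]
grip_width: 0.0615
[   6.   -7. -237.]
```

```bash
python3 -m jog '[{"delta_pos":[6,-7,-45],"spin":0,"claw":0.4},{"delta_pos":[6,-7,-90],"spin":0,"claw":0.4},{"delta_pos":[6,-7,-135],"spin":0,"claw":0.4},{"delta_pos":[6,-7,-180],"spin":0,"claw":0.4},{"delta_pos":[6,-7,-215],"spin":0,"claw":0.4},{"delta_pos":[6,-7,-230],"spin":0,"claw":0.4},{"delta_pos":[6,-7,-237],"spin":0,"claw":0.4},{"delta_pos":[6,-7,-237],"spin":0,"claw":0.4}]'
python3 -m jog '[{"delta_pos":[0,0,-4],"spin":0,"claw":0.4},{"delta_pos":[0,0,-8],"spin":0,"claw":0.4},{"delta_pos":[0,0,-8],"spin":0,"claw":0.4}]'
```

```text
clock: 6.05
position: [0.4654, 0.1901, 0.0292]
tool_rot: [-3.139, -0.003, 2.746]
force: [-0.1, -0.1, -2.0]
grip_width: 0.0616
clock: 6.35
position: [0.4656, 0.1903, 0.0214]
tool_rot: [-3.14, -0.002, 2.746]
force: [-1.3, -0.7, -2.0]
grip_width: 0.0619
```

Not yet in contact; lower a millimetre at a time.

```bash
python3 -m jog '[{"delta_pos":[0,0,-1],"spin":0,"claw":0.4},{"delta_pos":[0,0,-2],"spin":0,"claw":0.4},{"delta_pos":[0,0,-2],"spin":0,"claw":0.4}]'
python3 -m jog '[{"delta_pos":[0,0,-1],"spin":0,"claw":0.4},{"delta_pos":[0,0,-2],"spin":0,"claw":0.4},{"delta_pos":[0,0,-2],"spin":0,"claw":0.4}]'
```

```text
clock: 6.65
position: [0.4657, 0.1903, 0.021]
tool_rot: [-3.14, -0.002, 2.746]
force: [-10.4, -4.1, 36.8]
grip_width: 0.0614
clock: 6.95
position: [0.4657, 0.1903, 0.021]
tool_rot: [-3.141, -0.002, 2.746]
force: [-12.0, -3.8, 47.2]
grip_width: 0.0614
```

```bash
python3 -m jog '[{"delta_pos":[0,0,0],"spin":0,"claw":0.1},{"delta_pos":[0,0,0],"spin":0,"claw":0.0},{"delta_pos":[0,0,0],"spin":0,"claw":0.0},{"delta_pos":[0,0,5],"spin":0,"claw":0.0},{"delta_pos":[0,0,40],"spin":0,"claw":0.0},{"delta_pos":[0,0,90],"spin":0,"claw":0.0},{"delta_pos":[0,0,140],"spin":0,"claw":0.0},{"delta_pos":[0,0,190],"spin":0,"claw":0.0}]'
python3 -m jog '[{"delta_pos":[8,-49,20],"spin":0,"claw":1},{"delta_pos":[16,-98,20],"spin":0,"claw":1},{"delta_pos":[24,-147,20],"spin":0,"claw":1},{"delta_pos":[32,-196,20],"spin":0,"claw":1},{"delta_pos":[39,-245,20],"spin":0,"claw":1},{"delta_pos":[46,-294,20],"spin":0,"claw":1},{"delta_pos":[52,-343,20],"spin":0,"claw":1},{"delta_pos":[60,-392,20],"spin":0,"claw":1}]'
python3 - <<'E'
from h import *
im=eyes.grab_frame('top'); cv2.imwrite('pics/t1.png',im)
s=bot.observe(); p=s['position']; print(((np.array([.532,-.240,.165])-p)*1000).round(1))
m=cv2.inRange(cv2.cvtColor(im,cv2.COLOR_BGR2HSV),(0,150,100),(10,255,255))
print(cv2.boundingRect(m))
cv2.imwrite('pics/c1.png',cv2.resize(im[170:250,190:280],(450,400),interpolation=2))
E
```

```text
clock: 7.75
position: [0.4653, 0.19, 0.2132]
tool_rot: [-3.141, -0.002, 2.746]
force: [-0.0, 0.7, 0.5]
grip_width: 0.0855
clock: 8.55
position: [0.5248, -0.2028, 0.2336]
tool_rot: [-3.141, -0.002, 2.746]
force: [1.2, 1.3, 0.8]
grip_width: -0.0001
[  7.6 -28.6 -68.8]
(203, 184, 59, 48)
```

View pics/c1.png

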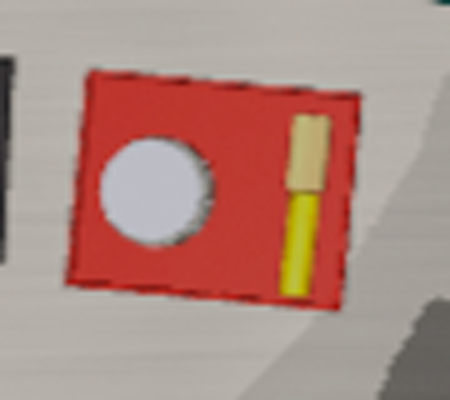

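The tin stands upright in the free half of the tray (crop centre 157,190). Now press the hatch.

```bash
python3 -m jog '[{"delta_pos":[8,-29,-30],"spin":0,"claw":1},{"delta_pos":[8,-29,-60],"spin":0,"claw":1},{"delta_pos":[8,-29,-75],"spin":0,"claw":1},{"delta_pos":[8,-29,-80],"spin":0,"claw":1},{"delta_pos":[8,-29,-80],"spin":0,"claw":1}]'
python3 -m jog '[{"delta_pos":[0,0,-2],"spin":0,"claw":1},{"delta_pos":[0,0,-4],"spin":0,"claw":1},{"delta_pos":[0,0,-4],"spin":0,"claw":1}]'
python3 -m jog '[{"delta_pos":[0,0,-1],"spin":0,"claw":1},{"delta_pos":[0,0,-2],"spin":0,"claw":1},{"delta_pos":[0,0,-2],"spin":0,"claw":1}]'
python3 -m jog '[{"delta_pos":[0,0,-1],"spin":0,"claw":1},{"delta_pos":[0,0,-2],"spin":0,"claw":1},{"delta_pos":[0,0,-2],"spin":0,"claw":1}]'
```

```text
clock: 9.1
position: [0.5323, -0.2402, 0.1537]
tool_rot: [-3.137, -0.0, 2.739]
force: [-0.6, -0.1, 0.9]
grip_width: 0.0001
clock: 9.4
position: [0.5328, -0.2402, 0.1504]
tool_rot: [-3.138, 0.001, 2.739]
force: [1.7, 0.2, 1.4]
grip_width: -0.0002
clock: 9.7
position: [0.5328, -0.2402, 0.1489]
tool_rot: [-3.138, 0.001, 2.739]
force: [-2.5, 0.8, 5.4]
grip_width: -0.0001
clock: 10.0
position: [0.5328, -0.2402, 0.1475]
tool_rot: [-3.138, 0.001, 2.739]
force: [-2.0, 1.9, 6.7]
grip_width: -0.0
```

```bash
for i in 1 2; do python3 -m jog '[{"delta_pos":[0,0,-1.5],"spin":0,"claw":1},{"delta_pos":[0,0,-2.5],"spin":0,"claw":1},{"delta_pos":[0,0,-2.5],"spin":0,"claw":1}]'; done
```

```text
clock: 10.3
position: [0.5327, -0.2402, 0.1456]
tool_rot: [-3.138, 0.002, 2.739]
force: [-3.1, 2.0, 7.3]
grip_width: 0.0001
clock: 10.6
position: [0.5328, -0.2402, 0.1441]
tool_rot: [-3.138, 0.002, 2.739]
force: [-6.1, 3.4, 16.9]
grip_width: 0.0003
```

```bash
python3 -m jog '[{"delta_pos":[0,0,10],"spin":0,"claw":1},{"delta_pos":[0,0,30],"spin":0,"claw":1},{"delta_pos":[0,0,70],"spin":0,"claw":1},{"delta_pos":[-30,0,110],"spin":0,"claw":1},{"delta_pos":[-70,12,110],"spin":0,"claw":1},{"delta_pos":[-100,24,110],"spin":0,"claw":1},{"delta_pos":[-100,24,110],"spin":0,"claw":1}]'
python3 - <<'E'
from h import *
im=eyes.grab_frame('scene'); w=eyes.grab_frame('wrist'); cv2.imwrite('pics/s2.png',im)
cv2.imwrite('pics/m4.png',np.hstack([cv2.resize(im[215:375,170:350],(450,400),interpolation=2),cv2.resize(w,(350,262))[:400] if 0 else cv2.copyMakeBorder(cv2.resize(w,(350,262)),0,138,0,0,0)]))
E
```

```text
clock: 11.3
position: [0.4298, -0.2154, 0.2552]
tool_rot: [-3.14, 0.002, 2.738]
force: [1.4, -0.5, -0.6]
grip_width: -0.0002
```

View pics/m4.png

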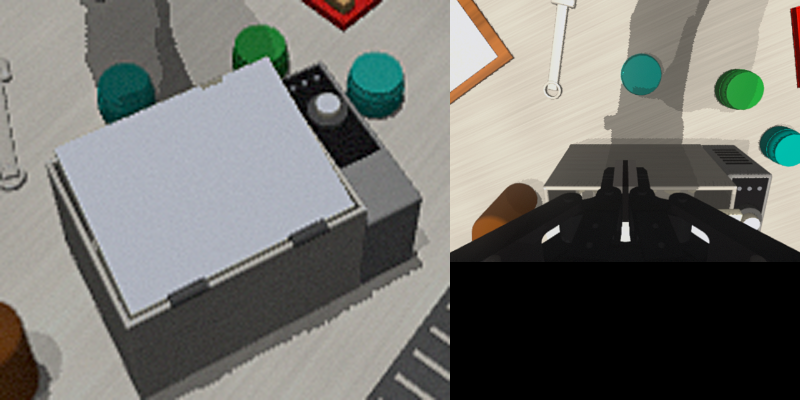

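Hatch is ajar (front edge raised), tip clear. Approach below the raised edge from the front.

```bash
python3 -m jog '[{"delta_pos":[10,0,-40],"spin":0,"claw":1},{"delta_pos":[20,0,-75],"spin":0,"claw":1},{"delta_pos":[30,-2,-92],"spin":0,"claw":1},{"delta_pos":[50,-6,-93],"spin":0,"claw":1},{"delta_pos":[65,-9,-93],"spin":0,"claw":1},{"delta_pos":[72,-12,-93],"spin":0,"claw":1},{"delta_pos":[72,-12,-93],"spin":0,"claw":1}]'
cat >> h.py <<'E'
H=np.array([.6736,-.2998]);EX=np.array([.9205,-.3907]);EY=np.array([.3907,.9205])
def chest(p): d=np.array(p[:2])-H; return (d@EX*1000).round(1),(d@EY*1000).round(1),round(p[2]*1000,1)
def arc(ths,inside=2,below=14,half=11,s0=None):
    p=bot.observe()['position']
    for t,i in zip(ths,np.broadcast_to(inside,len(ths))):
        x=-172*np.cos(t)-5*np.sin(t)-half+i; z=145+172*np.sin(t)-5*np.cos(t)-below
        w=np.r_[H*1000+EX*x,z]-p*1000; print(round(t,2),w.round(1).tolist())
E
python3 - <<'E'
from h import *
s=bot.observe(); print(chest(s['position'])); arc(np.linspace(.21,.7,8),3)
E
```

```text
clock: 12.1
position: [0.5058, -0.2286, 0.1618]
tool_rot: [-3.139, 0.004, 2.74]
force: [-1.0, 0.1, -0.5]
grip_width: -0.0001
(np.float64(-182.3), np.float64(0.0), np.float64(161.8))
0.21 [4.6, -2.0, 0.2]
0.28 [7.0, -3.0, 11.9]
0.35 [10.1, -4.3, 23.5]
0.42 [14.0, -6.0, 34.8]
0.49 [18.5, -7.9, 45.7]
0.56 [23.8, -10.2, 56.3]
0.63 [29.8, -12.7, 66.5]
0.7 [36.3, -15.5, 76.2]
```

```bash
python3 -m jog '[{"delta_pos":[1.8,-0.8,0],"spin":0,"claw":1},{"delta_pos":[2.8,-1.2,0],"spin":0,"claw":1},{"delta_pos":[2.8,-1.2,0],"spin":0,"claw":1}]'
```

```text
clock: 12.4
position: [0.5081, -0.2297, 0.1618]
tool_rot: [-3.139, 0.003, 2.739]
force: [-2.2, -0.4, 0.4]
grip_width: -0.0003
```

```bash
python3 -m jog '[{"delta_pos":[1.8,-0.8,0],"spin":0,"claw":1},{"delta_pos":[2.8,-1.2,0],"spin":0,"claw":1},{"delta_pos":[2.8,-1.2,0],"spin":0,"claw":1}]'
python3 -m jog '[{"delta_pos":[1.8,-0.8,0],"spin":0,"claw":1},{"delta_pos":[2.8,-1.2,0],"spin":0,"claw":1},{"delta_pos":[2.8,-1.2,0],"spin":0,"claw":1}]'
```

```text
clock: 12.7
position: [0.5085, -0.2299, 0.1615]
tool_rot: [-3.139, -0.002, 2.739]
force: [-15.9, 6.7, 8.4]
grip_width: -0.0
clock: 13.0
position: [0.5084, -0.2299, 0.161]
tool_rot: [-3.139, -0.008, 2.739]
force: [-18.4, 8.8, 10.1]
grip_width: -0.0002
```

```bash
python3 -m jog '[{"delta_pos":[2,-0.8,4],"spin":0,"claw":1},{"delta_pos":[3,-1.3,9],"spin":0,"claw":1},{"delta_pos":[4.4,-1.9,15],"spin":0,"claw":1},{"delta_pos":[4.4,-1.9,15],"spin":0,"claw":1}]'
python3 - <<'E'
from h import *
print(chest(bot.observe()['position']))
im=eyes.grab_frame('scene'); cv2.imwrite('pics/s3.png',im[215:375,170:350])
a=cv2.imread('pics/s2.png')[215:375,170:350]; print(np.abs(a.astype(int)-im[215:375,170:350]).mean())
E
```

```text
clock: 13.4
position: [0.5112, -0.2311, 0.176]
tool_rot: [-3.14, -0.012, 2.739]
force: [-10.9, 5.4, 4.1]
grip_width: 0.0004
(np.float64(-176.3), np.float64(-0.2), np.float64(176.0))
13.221840277777778
```

```bash
python3 - <<'E'
from h import *
arc(np.linspace(.33,.8,8),2.5,15,10.3)
E
```

```text
0.33 [3.9, -1.5, 5.2]
0.4 [7.4, -2.9, 16.1]
0.46 [11.6, -4.7, 26.7]
0.53 [16.4, -6.7, 37.0]
0.6 [21.8, -9.0, 46.9]
0.67 [27.9, -11.6, 56.5]
0.73 [34.5, -14.4, 65.5]
0.8 [41.6, -17.4, 74.1]
```

```bash
python3 -m jog '[{"delta_pos":[4,-1.5,5],"spin":0,"claw":1},{"delta_pos":[7.4,-3,16],"spin":0,"claw":1},{"delta_pos":[11.6,-4.7,26],"spin":0,"claw":1},{"delta_pos":[16.4,-6.7,36],"spin":0,"claw":1},{"delta_pos":[21.8,-9,46],"spin":0,"claw":1},{"delta_pos":[28,-11.6,56],"spin":0,"claw":1},{"delta_pos":[34.5,-14.4,65],"spin":0,"claw":1},{"delta_pos":[41.6,-17.4,74],"spin":0,"claw":1}]'
python3 - <<'E'
from h import *
print(chest(bot.observe()['position'])); arc(np.linspace(.9,1.55,8),2.5,18,10.3)
E
```

```text
clock: 14.25
position: [0.5505, -0.2477, 0.2504]
tool_rot: [-3.14, -0.017, 2.738]
force: [-15.9, 7.6, 12.6]
grip_width: -0.0
(np.float64(-133.7), np.float64(-0.2), np.float64(250.4))
0.9 [13.9, -5.7, 8.2]
0.99 [25.6, -10.7, 17.9]
1.09 [38.0, -16.0, 26.4]
1.18 [51.1, -21.5, 33.6]
1.27 [64.8, -27.3, 39.5]
1.36 [78.9, -33.3, 43.9]
1.46 [93.4, -39.5, 46.9]
1.55 [108.0, -45.7, 48.5]
```

```bash
python3 -m jog '[{"delta_pos":[14,-5.7,8],"spin":0,"claw":1},{"delta_pos":[25.6,-10.7,18],"spin":0,"claw":1},{"delta_pos":[38,-16,26],"spin":0,"claw":1},{"delta_pos":[51,-21.5,33],"spin":0,"claw":1},{"delta_pos":[65,-27.3,38],"spin":0,"claw":1},{"delta_pos":[79,-33.3,42],"spin":0,"claw":1},{"delta_pos":[93,-39.5,44],"spin":0,"claw":1},{"delta_pos":[106,-45,44],"spin":0,"claw":1}]'
python3 -m jog '[{"delta_pos":[3,-1.3,0],"spin":0,"claw":1},{"delta_pos":[3,-1.3,0],"spin":0,"claw":1},{"delta_pos":[-40,17,0],"spin":0,"claw":1},{"delta_pos":[-80,34,20],"spin":0,"claw":1},{"delta_pos":[-120,55,60],"spin":0,"claw":1},{"delta_pos":[-150,80,100],"spin":0,"claw":1},{"delta_pos":[-180,100,100],"spin":0,"claw":0.75},{"delta_pos":[-180,100,100],"spin":0,"claw":0.75}]'
python3 - <<'E'
from h import *
import pickle
print(bot.observe()['qpos'])
p=par('wrist'); w=eyes.grab_frame('wrist'); im=eyes.grab_frame('scene'); t=eyes.grab_frame('top')
pickle.dump(p,open('w5.pkl','wb')); cv2.imwrite('pics/w5.png',w);cv2.imwrite('pics/s5.png',im);cv2.imwrite('pics/t5.png',t)
cv2.imwrite('pics/m5.png',np.hstack([cv2.resize(im[150:375,170:350],(320,400),interpolation=2),cv2.resize(w,(480,400),interpolation=2)]))
E
```

```text
clock: 15.05
position: [0.6569, -0.293, 0.295]
tool_rot: [-3.141, -0.017, 2.738]
force: [-2.5, -0.1, 1.6]
grip_width: -0.0002
clock: 15.85
position: [0.4736, -0.1911, 0.3978]
tool_rot: [3.14, -0.013, 2.739]
force: [2.0, -1.5, -0.1]
grip_width: 0.0212
[-0.02769681  0.20764841  0.36534674  1.65602732 -0.07929642  1.30477979
  1.52093501]
```

View pics/m5.png

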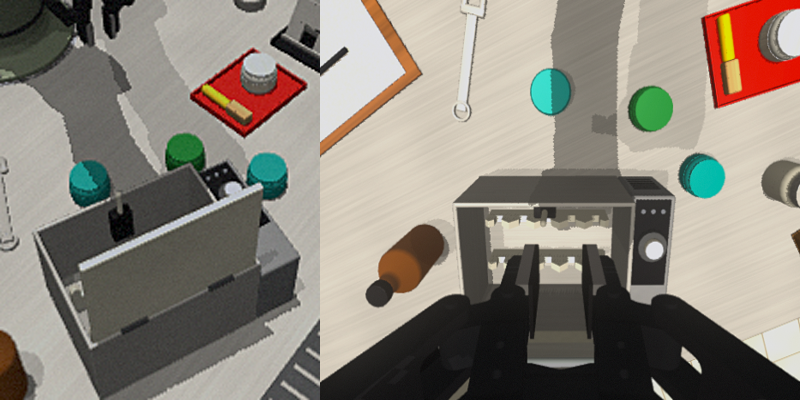

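```bash
python3 -m jog '[{"delta_pos":[40,-20,0],"spin":0,"claw":0.0},{"delta_pos":[80,-50,0],"spin":0,"claw":0.0},{"delta_pos":[115,-70,0],"spin":0,"claw":0.0},{"delta_pos":[115,-70,0],"spin":0,"claw":0.0},{"delta_pos":[115,-70,0],"spin":0,"claw":0.0}]'
python3 - <<'E'
from h import *
import pickle
p=par('wrist'); w=eyes.grab_frame('wrist'); pickle.dump(p,open('w6.pkl','wb')); cv2.imwrite('pics/w6.png',w)
print([proj(p,np.r_[H+EX*-.086+EY*k*.04,.042]).round(0).tolist() for k in(-2,0,2)])
cv2.imwrite('pics/c6.png',cv2.resize(w[60:330,130:430],(800,600) if 0 else (660,594),interpolation=2))
E
python3 -m jog '[{"delta_pos":[23,55,0],"spin":0,"claw":0.0},{"delta_pos":[23,55,0],"spin":0,"claw":0.0},{"delta_pos":[23,55,0],"spin":0,"claw":0.0}]'
python3 - <<'E'
from h import *
import pickle
p=par('wrist'); w=eyes.grab_frame('wrist'); pickle.dump(p,open('w7.pkl','wb')); cv2.imwrite('pics/w7.png',w)
E
```

```text
clock: 16.5
position: [0.5921, -0.2638, 0.3928]
tool_rot: [-3.14, -0.019, 2.738]
force: [-0.0, -0.1, 0.5]
grip_width: 0.0853
[[220.0, 162.0], [279.0, 162.0], [338.0, 162.0]]
clock: 16.85
position: [0.6151, -0.2057, 0.3939]
tool_rot: [-3.141, -0.018, 2.742]
force: [-0.1, 1.0, 0.6]
grip_width: 0.0855
```

View pics/c6.png

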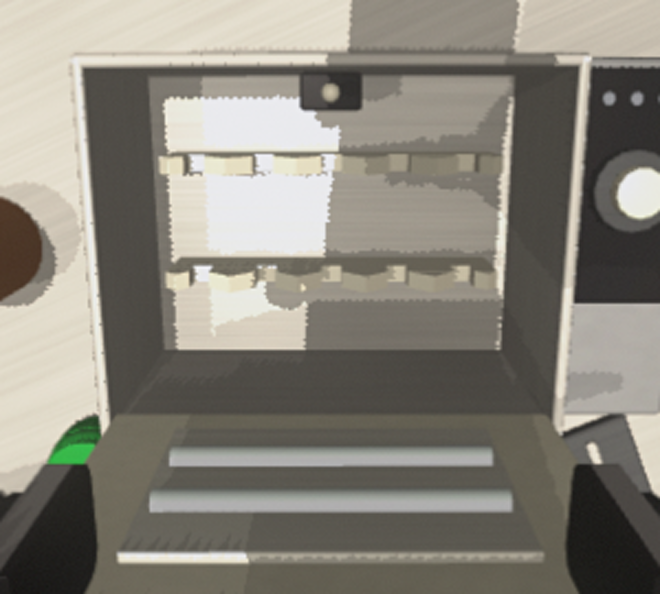

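```bash
python3 - <<'E'
from h import *
import pickle
out=[]
for n in(6,7):
    w=cv2.imread(f'pics/w{n}.png');p=pickle.load(open(f'w{n}.pkl','rb'))
    c=[proj(p,np.r_[H+EX*-.088,.06])][0].astype(int); print(n,c)
    x0,y0=c[0]-80,c[1]-37; print(x0,y0)
    out.append(cv2.resize(w[y0:y0+60,x0:x0+160],(800,300),interpolation=cv2.INTER_CUBIC))
cv2.imwrite('pics/c7.png',np.vstack(out))
E
```

```text
6 [279 162]
199 125
7 [230 163]
150 126
```

View pics/c7.png

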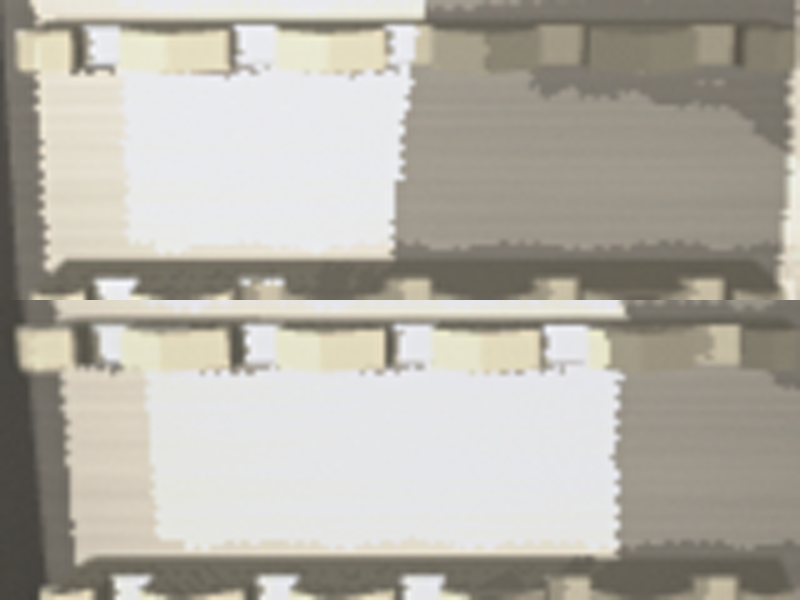

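```bash
python3 - <<'E'
from h import *
import pickle
p6,p7=[pickle.load(open(f'w{n}.pkl','rb')) for n in(6,7)]
a6=[110,257,410,563,715];a7=[125,267,417,567,717]
for u6,u7 in zip(a6,a7):
    q6=(199+u6/5-.4,125+49/5-.4);q7=(150+u7/5-.4,126+47.5/5-.4)
    X,r=tri(ray(p6,*q6),ray(p7,*q7)); print('tri',X.round(4),[round(i,4) for i in r],chest(X), 'z.042:',chest(onz(p6,*q6,.042)),chest(onz(p7,*q7,.042)))
q=(130+332/2.2,60+275/2.2); print('rear',chest(onz(p6,*q,.042)))
# chest rim corners from c6 (outer/inner) at z=.15
for q in((75,57),(590,55)): print(chest(onz(p6,130+q[0]/2.2,60+q[1]/2.2,.15)))
E
```

```text
tri [ 0.53   -0.325   0.0317] [0.0001, 0.0001] (np.float64(-122.3), np.float64(-79.3), np.float64(31.7)) z.042: (np.float64(-123.1), np.float64(-77.6), np.float64(42.0)) (np.float64(-123.0), np.float64(-76.4), np.float64(42.0))
tri [ 0.5454 -0.2873  0.0408] [0.0, 0.0] (np.float64(-122.9), np.float64(-38.6), np.float64(40.8)) z.042: (np.float64(-123.0), np.float64(-38.5), np.float64(42.0)) (np.float64(-123.0), np.float64(-38.4), np.float64(42.0))
tri [ 0.561  -0.2497  0.0456] [0.0, 0.0] (np.float64(-123.3), np.float64(2.1), np.float64(45.6)) z.042: (np.float64(-123.0), np.float64(2.1), np.float64(42.0)) (np.float64(-123.0), np.float64(1.7), np.float64(42.0))
tri [ 0.5762 -0.2128  0.0509] [0.0001, 0.0001] (np.float64(-123.7), np.float64(42.0), np.float64(50.9)) z.042: (np.float64(-122.9), np.float64(42.7), np.float64(42.0)) (np.float64(-123.1), np.float64(41.6), np.float64(42.0))
tri [ 0.5912 -0.1767  0.0544] [0.0001, 0.0001] (np.float64(-124.0), np.float64(81.1), np.float64(54.4)) z.042: (np.float64(-122.9), np.float64(83.1), np.float64(42.0)) (np.float64(-123.2), np.float64(81.5), np.float64(42.0))
rear (np.float64(-54.4), np.float64(2.5), np.float64(42.0))
(np.float64(-179.3), np.float64(-115.2), np.float64(150.0))
(np.float64(-179.8), np.float64(120.6), np.float64(150.0))
```

```bash
python3 -m jog '[{"delta_pos":[-15,50,0],"spin":0.05,"claw":0.0},{"delta_pos":[-30,99,0],"spin":0.1,"claw":0.0},{"delta_pos":[-45,148,0],"spin":0.15,"claw":0.0},{"delta_pos":[-55,197,0],"spin":0.2,"claw":0.0},{"delta_pos":[-70,246,0],"spin":0.25,"claw":0.0},{"delta_pos":[-80,295,0],"spin":0.3,"claw":0.0},{"delta_pos":[-90,344,0],"spin":0.35,"claw":0.0},{"delta_pos":[-105,393,0],"spin":0.4,"claw":0.0}]' >/dev/null
python3 -m jog '[{"delta_pos":[-10,50,-20],"spin":0,"claw":0.0},{"delta_pos":[-20,100,-40],"spin":0,"claw":0.0},{"delta_pos":[-30,150,-60],"spin":0,"claw":0.0},{"delta_pos":[-30,160,-60],"spin":0,"claw":0.0},{"delta_pos":[-30,160,-60],"spin":0,"claw":0.0}]'
python3 - <<'E'
from h import *
import pickle
p=par('wrist'); w=eyes.grab_frame('wrist'); pickle.dump(p,open('w8.pkl','wb')); cv2.imwrite('pics/w8.png',w); print(p['o'])
E
python3 -m jog '[{"delta_pos":[0,45,0],"spin":0,"claw":0.75},{"delta_pos":[0,80,0],"spin":0,"claw":0.75},{"delta_pos":[0,80,0],"spin":0,"claw":0.75},{"delta_pos":[0,80,0],"spin":0,"claw":0.75}]'
python3 - <<'E'
from h import *
import pickle
p=par('wrist'); w=eyes.grab_frame('wrist'); pickle.dump(p,open('w9.pkl','wb')); cv2.imwrite('pics/w9.png',w)
a=cv2.imread('pics/w8.png')
cs=[]
for n in(8,9):
    q=pickle.load(open(f'w{n}.pkl','rb')); im=cv2.imread(f'pics/w{n}.png')
    c=proj(q,[.497,.40,.07]).astype(int); x0,y0=max(0,min(c[0]-120,560-240)),max(0,c[1]-45); print(n,c,x0,y0)
    cs.append(cv2.resize(im[y0:y0+90,x0:x0+240],(800,300),interpolation=cv2.INTER_CUBIC))
cv2.imwrite('pics/c9.png',np.vstack(cs))
E
```

```text
clock: 18.2
position: [0.4797, 0.3407, 0.3335]
tool_rot: [-3.14, -0.018, -3.139]
force: [-0.2, 0.2, 0.4]
grip_width: 0.0857
[0.41012394 0.3410644  0.47810248]
clock: 18.65
position: [0.4817, 0.4171, 0.3346]
tool_rot: [-3.14, -0.016, 3.14]
force: [0.5, -0.7, -0.8]
grip_width: 0.0282
8 [332 185] 212 140
9 [265 183] 145 138
```

View pics/c9.png

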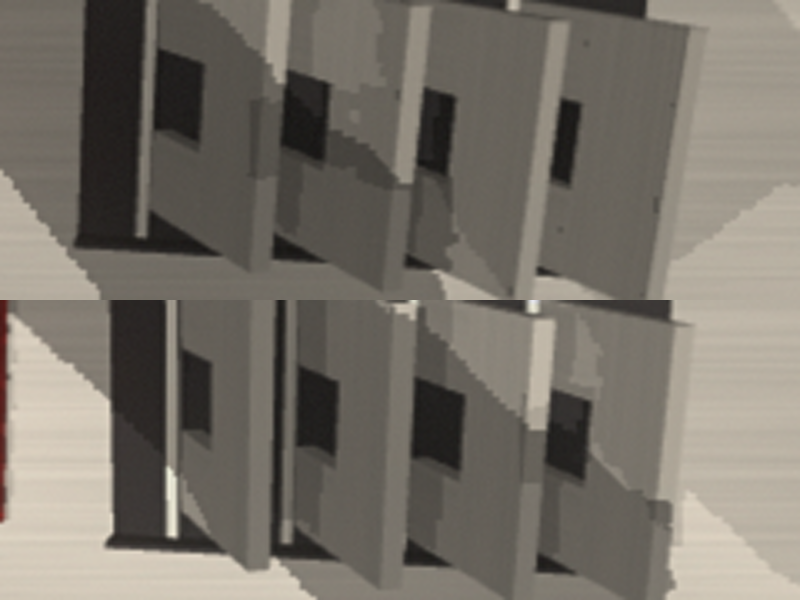

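```bash
python3 - <<'E'
from h import *
import pickle
p8,p9=[pickle.load(open(f'w{n}.pkl','rb')) for n in(8,9)]
P={'1far':((260,271),(257.5,270)),'2far':((394,292),(390,288)),'2near':((421,3),None),'3near':((560.5,19),(543,18)),'4near':((699,27),(685,23))}
f=lambda c,x0,y0:(x0+(c[0]+.5)/3.3333-.5,y0+(c[1]+.5)/3.3333-.5)
for k,(a,b) in P.items():
    r=[ray(p8,*f(a,212,140))]
    if b: r.append(ray(p9,*f(b,145,138))); X,e=tri(*r); print(k,X.round(4),[round(i,4) for i in e])
# strips' direction & positions on plane z=.1: points on midline at two rows
z=.095
L={'1':[((278,30),(260,260))],'2':[((420,20),(396,270))],'3':[((559,30),(524,280))],'4':[((698,40),(661,280))]}
for k,v in L.items():
    for a,b in v:
        A,B=onz(p8,*f(a,212,140),z),onz(p8,*f(b,212,140),z); print(k,A.round(4),B.round(4),'ang',np.rad2deg(np.arctan2(B[1]-A[1],B[0]-A[0])).round(1))
L={'1':((259,330),(258,550)),'2':((400,330),(391,570)),'3':((541,340),(524,580)),'4':((684,340),(658,580))}
for k,(a,b) in L.items():
    A,B=[onz(p9,*f((c[0],c[1]-300),145,138),z) for c in(a,b)]; print(k,A.round(4),B.round(4),'ang',np.rad2deg(np.arctan2(B[1]-A[1],B[0]-A[0])).round(1))
t=cv2.imread('pics/t5.png')
E
```

```text
1far [0.5344 0.3517 0.0856] [0.0001, 0.0001]
2far [0.5399 0.3965 0.0898] [0.0003, 0.0003]
3near [0.45   0.4461 0.0875] [0.0003, 0.0003]
4near [0.4523 0.4918 0.0842] [0.0, 0.0]
1 [0.4528 0.3563 0.095 ] [0.5276 0.3514 0.095 ] ang -3.7
2 [0.4495 0.4003 0.095 ] [0.5309 0.3961 0.095 ] ang -3.0
3 [0.4524 0.4438 0.095 ] [0.5342 0.4384 0.095 ] ang -3.8
4 [0.4552 0.4878 0.095 ] [0.5341 0.4838 0.095 ] ang -2.9
1 [0.4533 0.3571 0.095 ] [0.5247 0.3537 0.095 ] ang -2.7
2 [0.4533 0.4011 0.095 ] [0.5316 0.3972 0.095 ] ang -2.8
3 [0.4564 0.445  0.095 ] [0.535  0.4409 0.095 ] ang -3.0
4 [0.4564 0.4897 0.095 ] [0.535  0.4851 0.095 ] ang -3.4
```

```bash
python3 -m jog '[{"delta_pos":[10,40,-30],"spin":-0.055,"claw":0.67},{"delta_pos":[18,66,-70],"spin":-0.055,"claw":0.67},{"delta_pos":[18,66,-115],"spin":-0.055,"claw":0.67},{"delta_pos":[18,66,-160],"spin":-0.055,"claw":0.67},{"delta_pos":[18,66,-205],"spin":-0.055,"claw":0.67},{"delta_pos":[18,66,-225],"spin":-0.055,"claw":0.67},{"delta_pos":[18,66,-225],"spin":-0.055,"claw":0.67}]'
python3 - <<'E'
from h import *
im=eyes.grab_frame('wrist'); s=bot.observe(); p=par('wrist'); print(((np.array([.500,.483,.061])-s['position'])*1000).round(1))
print([proj(p,X).round(0).tolist() for X in([.452,.4918,.087],[.548,.4864,.087])])
sc=eyes.grab_frame('scene')
cv2.imwrite('pics/m10.png',np.hstack([cv2.resize(im,(480,360)),cv2.resize(sc[90:210,290:396],(318,360),interpolation=2)]))
E
```

```text
clock: 19.4
position: [0.5, 0.4796, 0.1075]
tool_rot: [-3.136, -0.017, 3.082]
force: [-1.3, -1.2, 0.5]
grip_width: 0.028
[ -0.7   2.2 -48.9]
[[297.0, 152.0], [295.0, 336.0]]
```

View pics/m10.png

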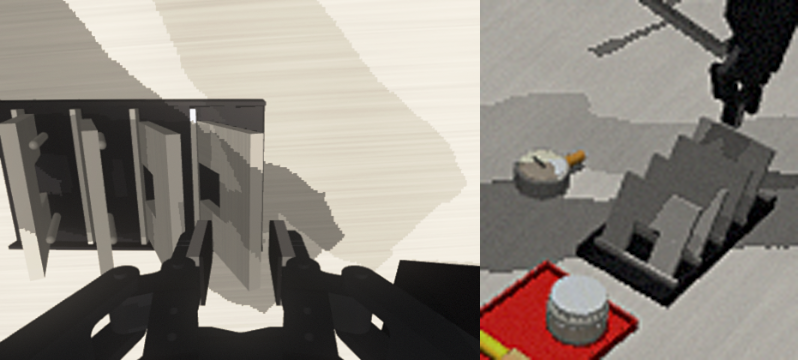

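Fingers (wrist crop ~(205,265) and (285,260)) straddle the top edge of the last plate. Descend and close.

```bash
python3 -m jog '[{"delta_pos":[0,2,-15],"spin":0,"claw":0.67},{"delta_pos":[0,2,-30],"spin":0,"claw":0.67},{"delta_pos":[0,2,-42],"spin":0,"claw":0.67},{"delta_pos":[0,2,-47],"spin":0,"claw":0.67},{"delta_pos":[0,2,-47],"spin":0,"claw":0.67}]'
python3 -m jog '[{"delta_pos":[0,0,0],"spin":0,"claw":0.8},{"delta_pos":[0,0,0],"spin":0,"claw":0.9},{"delta_pos":[0,0,0],"spin":0,"claw":0.95},{"delta_pos":[0,0,0],"spin":0,"claw":0.95}]' 25
```

```text
clock: 20.0
position: [0.5008, 0.4833, 0.0633]
tool_rot: [-3.139, -0.015, 3.083]
force: [-0.0, -0.1, -0.0]
grip_width: 0.0282
clock: 20.4
position: [0.501, 0.483, 0.0637]
tool_rot: [-3.139, -0.015, 3.083]
force: [-0.3, -5.7, 4.9]
grip_width: 0.0163
```

```bash
python3 -m jog '[{"delta_pos":[0.2,4,9],"spin":0,"claw":0.95},{"delta_pos":[0.5,8.5,18],"spin":0,"claw":0.95},{"delta_pos":[0.8,14,30],"spin":0,"claw":0.95},{"delta_pos":[1,20,42],"spin":0,"claw":0.95},{"delta_pos":[1.3,25,54],"spin":0,"claw":0.95}]'
python3 -m jog '[{"delta_pos":[0.2,6,12],"spin":0,"claw":0.95},{"delta_pos":[0.5,12,30],"spin":0,"claw":0.95},{"delta_pos":[0.5,12,30],"spin":0,"claw":0.95},{"delta_pos":[0.5,12,30],"spin":0,"claw":0.95}]' 40
python3 - <<'E'
from h import *
im=eyes.grab_frame('wrist'); sc=eyes.grab_frame('scene')
cv2.imwrite('pics/m11.png',np.hstack([cv2.resize(im,(480,360)),cv2.resize(sc[60:180,290:396],(318,360),interpolation=2)]))
E
```

```text
clock: 20.9
position: [0.5022, 0.507, 0.1174]
tool_rot: [-3.136, -0.016, 3.082]
force: [-0.1, -1.2, 0.2]
grip_width: 0.0087
clock: 21.3
position: [0.5025, 0.5192, 0.1471]
tool_rot: [-3.137, -0.016, 3.083]
force: [-0.4, -0.3, -5.0]
grip_width: 0.0071
```

View pics/m11.png

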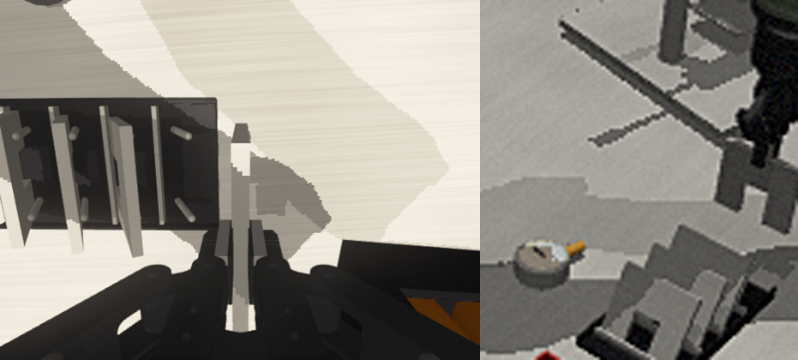

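Plate hangs upright and flush between the pads (width 8 mm); the other three are undisturbed. Carry it to the far slot.

```bash
python3 -m jog '[{"delta_pos":[0,0,45],"spin":-0.03,"claw":0.95},{"delta_pos":[0,-30,85],"spin":-0.07,"claw":0.95},{"delta_pos":[5,-70,115],"spin":-0.11,"claw":0.95},{"delta_pos":[8,-115,125],"spin":-0.16,"claw":0.95},{"delta_pos":[12,-163,125],"spin":-0.2,"claw":0.95},{"delta_pos":[15,-212,125],"spin":-0.25,"claw":0.95},{"delta_pos":[18,-261,125],"spin":-0.3,"claw":0.95},{"delta_pos":[22,-310,125],"spin":-0.34,"claw":0.95}]' 60 >/dev/null
python3 -m jog '[{"delta_pos":[3,-49,0],"spin":0,"claw":0.95},{"delta_pos":[6,-98,0],"spin":0,"claw":0.95},{"delta_pos":[10,-147,0],"spin":0,"claw":0.95},{"delta_pos":[13,-196,0],"spin":0,"claw":0.95},{"delta_pos":[16,-245,0],"spin":0,"claw":0.95},{"delta_pos":[20,-294,0],"spin":0,"claw":0.95},{"delta_pos":[23,-343,0],"spin":0,"claw":0.95},{"delta_pos":[26,-392,0],"spin":0,"claw":0.95}]' >/dev/null
python3 -m jog '[{"delta_pos":[3,-49,0],"spin":0,"claw":0.95},{"delta_pos":[6,-98,0],"spin":0,"claw":0.95},{"delta_pos":[8,-137,0],"spin":0,"claw":0.95},{"delta_pos":[8,-137,0],"spin":0,"claw":0.95}]'
cat >> h.py <<'E'
def to(x,y,z,yaw=None):
    s=bot.observe(); print(((np.array([x,y,z])-s['position'])*1000).round(1), None if yaw is None else round((yaw-s['tool_rot'][2]+np.pi)%(2*np.pi)-np.pi,3))
def slot(k,z): q=H+EX*-.0889+EY*(.002+.04*k); to(q[0],q[1],z,2.740)
E
python3 -c "
from h import *
slot(-2,.15)"
```

```text
clock: 23.4
position: [0.555, -0.331, 0.2691]
tool_rot: [-3.132, -0.018, 2.733]
force: [-0.2, 0.8, -3.8]
grip_width: 0.0063
[   6.3   -5.9 -119.1] 0.007
```

```bash
python3 -m jog '[{"delta_pos":[6,-6,-10],"spin":0.007,"claw":0.95},{"delta_pos":[6,-6,-45],"spin":0.007,"claw":0.95},{"delta_pos":[6,-6,-80],"spin":0.007,"claw":0.95},{"delta_pos":[6,-6,-110],"spin":0.007,"claw":0.95},{"delta_pos":[6,-6,-119],"spin":0.007,"claw":0.95},{"delta_pos":[6,-6,-119],"spin":0.007,"claw":0.95}]'
python3 - <<'E'
from h import *
slot(-2,.11)
im=eyes.grab_frame('wrist'); cv2.imwrite('pics/w12.png',im)
cv2.imwrite('pics/c12.png',cv2.resize(im[60:360,100:460],(720,600),interpolation=2))
E
```

```text
clock: 24.0
position: [0.5606, -0.3365, 0.1487]
tool_rot: [-3.132, -0.021, 2.74]
force: [0.5, -0.0, -3.8]
grip_width: 0.0058
[  0.7  -0.4 -38.7] -0.0
```

View pics/c12.png

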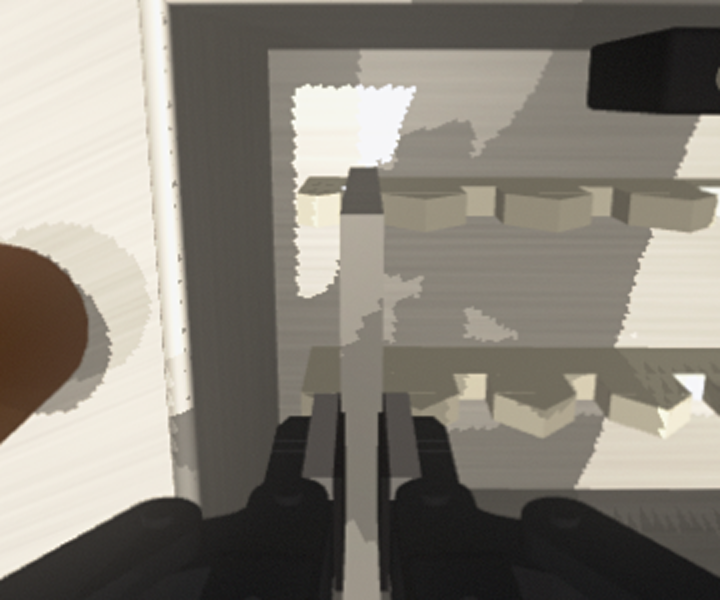

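Plate (crop x≈362) sits over the leftmost slot (slots at ≈478, 597, so ≈360). Descend.

```bash
python3 -m jog '[{"delta_pos":[0.7,-0.4,-8],"spin":0,"claw":0.95},{"delta_pos":[0.7,-0.4,-16],"spin":0,"claw":0.95},{"delta_pos":[0.7,-0.4,-24],"spin":0,"claw":0.95},{"delta_pos":[0.7,-0.4,-32],"spin":0,"claw":0.95},{"delta_pos":[0.7,-0.4,-36],"spin":0,"claw":0.95},{"delta_pos":[0.7,-0.4,-36],"spin":0,"claw":0.95}]'
for i in 1 2 3; do python3 -m jog '[{"delta_pos":[0,0,-2],"spin":0,"claw":0.95},{"delta_pos":[0,0,-4],"spin":0,"claw":0.95},{"delta_pos":[0,0,-4],"spin":0,"claw":0.95}]' | egrep 'posi|force' ; done
```

```text
clock: 24.65
position: [0.5618, -0.3375, 0.1142]
tool_rot: [-3.131, -0.019, 2.74]
force: [-0.1, 0.4, -3.9]
grip_width: 0.0061
position: [0.562, -0.3384, 0.1135]
force: [-16.2, 8.9, 47.0]
position: [0.5619, -0.3391, 0.1134]
force: [-20.0, 12.0, 58.1]
position: [0.5617, -0.3396, 0.1133]
force: [-22.3, 13.2, 59.4]
```

```bash
python3 - <<'E'
from h import *
s=bot.observe(); print(chest(s['position']))
p=par('wrist'); p['o']=p['o']+np.array([.5606,-.3365,.1487])-s['position']
def zat(u,v,sv):
    o,d=ray(p,u,v); k=(sv-(o[:2]-H)@EX)/(d[:2]@EX); return (o+k*d)[2]
for sv in(-.143,-.140,-.137,-.134,-.131,-.128): print(sv,round(zat(281,166.5,sv),4),round(zat(281,145,sv),4))
E
```

```text
(np.float64(-87.4), np.float64(-80.3), np.float64(113.3))
-0.143 0.1892 0.1316
-0.14 0.1709 0.1032
-0.137 0.1526 0.0747
-0.134 0.1343 0.0463
-0.131 0.116 0.0179
-0.128 0.0977 -0.0106
```

```bash
python3 - <<'E'
from h import *
g=cv2.cvtColor(cv2.imread('pics/w12.png'),cv2.COLOR_BGR2GRAY)
for y in list(range(140,166,3))+[168,172,180,200,240,300,340]: print(y,g[y,264:300].tolist())
print('col',g[136:172,281].tolist())
s=bot.observe()
p=par('wrist'); p['o']=p['o']+np.array([.5606,-.3365,.1487])-s['position']
def dep(u,v,w):
    o,d=ray(p,u,v); ax=-p['R'][:,2]; return (o+d*(367.2*8/w/1000)/(d@ax)).round(4)
for w in(19.5,20,20.5,21): print(w,dep(281,167,w),chest(dep(281,167,w)))
E
```

```text
140 [244, 243, 244, 244, 244, 244, 244, 244, 244, 244, 244, 244, 244, 244, 245, 246, 246, 246, 246, 246, 246, 246, 246, 241, 205, 187, 209, 248, 248, 248, 240, 196, 176, 175, 168, 144]
143 [242, 242, 242, 242, 242, 242, 242, 243, 243, 244, 237, 195, 188, 190, 191, 189, 187, 185, 188, 192, 191, 189, 178, 149, 158, 173, 175, 175, 177, 177, 177, 177, 165, 142, 138, 139]
146 [239, 239, 239, 239, 239, 240, 240, 240, 241, 232, 142, 93, 90, 92, 91, 93, 91, 91, 92, 91, 91, 92, 92, 92, 102, 128, 136, 135, 135, 136, 135, 135, 136, 136, 137, 136]
149 [125, 124, 124, 125, 124, 125, 131, 131, 127, 116, 91, 91, 92, 92, 91, 93, 93, 90, 93, 93, 93, 92, 92, 90, 95, 104, 113, 114, 113, 113, 113, 112, 111, 113, 113, 111]
152 [114, 114, 116, 123, 124, 123, 122, 124, 121, 93, 91, 92, 92, 93, 92, 92, 92, 91, 91, 91, 92, 92, 91, 92, 92, 98, 111, 113, 112, 112, 112, 112, 112, 111, 112, 111]
155 [114, 120, 121, 120, 124, 126, 122, 137, 121, 92, 91, 93, 92, 94, 93, 94, 93, 92, 93, 93, 92, 92, 94, 92, 92, 95, 105, 113, 112, 113, 113, 111, 112, 112, 113, 112]
158 [236, 237, 238, 238, 238, 231, 171, 116, 91, 91,
[... 1524 characters left out ...]
 121, 121, 121]
340 [27, 26, 28, 33, 35, 33, 34, 51, 105, 152, 152, 151, 150, 151, 152, 151, 150, 152, 150, 151, 151, 151, 152, 152, 140, 80, 35, 33, 36, 35, 33, 23, 29, 32, 27, 29]
col [246, 246, 246, 246, 246, 247, 246, 185, 101, 90, 91, 93, 92, 90, 92, 92, 91, 94, 92, 92, 91, 92, 91, 90, 91, 90, 92, 90, 90, 89, 96, 149, 170, 170, 169, 169]
19.5 [ 0.519  -0.3177  0.1435] (np.float64(-135.3), np.float64(-76.9), np.float64(143.5))
20 [ 0.5185 -0.3175  0.1472] (np.float64(-135.9), np.float64(-76.9), np.float64(147.2))
20.5 [ 0.5179 -0.3172  0.1507] (np.float64(-136.5), np.float64(-76.8), np.float64(150.7))
21 [ 0.5174 -0.317   0.1541] (np.float64(-137.1), np.float64(-76.9), np.float64(154.1))
```

Numbers agree: the plate's top is ~12 mm above the TCP (from its 22 px top-edge width), so contact at TCP z 0.1135 is bottom at 0.042 — fully down. Release and fetch the next.

```bash
python3 -m jog '[{"delta_pos":[0,0,1],"spin":0,"claw":0.9},{"delta_pos":[0,1,1],"spin":0,"claw":0.67},{"delta_pos":[0,1,1],"spin":0,"claw":0.67},{"delta_pos":[0,1,1],"spin":0,"claw":0.67},{"delta_pos":[0,1,20],"spin":0,"claw":0.67},{"delta_pos":[0,1,65],"spin":0,"claw":0.67},{"delta_pos":[0,1,110],"spin":0,"claw":0.67},{"delta_pos":[0,1,150],"spin":0,"claw":0.67}]'
python3 -m jog '[{"delta_pos":[-4,49,0],"spin":0.03,"claw":0.67},{"delta_pos":[-8,98,0],"spin":0.07,"claw":0.67},{"delta_pos":[-12,147,0],"spin":0.11,"claw":0.67},{"delta_pos":[-16,196,0],"spin":0.16,"claw":0.67},{"delta_pos":[-20,245,0],"spin":0.2,"claw":0.67},{"delta_pos":[-25,294,0],"spin":0.25,"claw":0.67},{"delta_pos":[-30,343,0],"spin":0.3,"claw":0.67},{"delta_pos":[-34,392,0],"spin":0.34,"claw":0.67}]' >/dev/null
python3 -m jog '[{"delta_pos":[-4,49,0],"spin":0,"claw":0.67},{"delta_pos":[-8,98,0],"spin":0,"claw":0.67},{"delta_pos":[-12,147,0],"spin":0,"claw":0.67},{"delta_pos":[-16,196,0],"spin":0,"claw":0.67},{"delta_pos":[-20,245,0],"spin":0,"claw":0.67},{"delta_pos":[-25,294,0],"spin":0,"claw":0.67},{"delta_pos":[-29,343,0],"spin":0,"claw":0.67},{"delta_pos":[-29,370,0],"spin":0,"claw":0.67}]'
python3 - <<'E'
from h import *
to(.498,.4370,.056,3.083)
g=cv2.cvtColor(eyes.grab_frame('top'),cv2.COLOR_BGR2GRAY); cv2.imwrite('pics/t13.png',g)
w=eyes.grab_frame('wrist'); cv2.imwrite('pics/w13.png',w)
p=par('wrist'); 
a=proj(p,[.450,.4461,.0875]); print(a); gg=cv2.cvtColor(w,cv2.COLOR_BGR2GRAY)
for X in(.47,.49,.51):
    a=proj(p,[X,.4461-(X-.45)*.056,.0875]); v=int(round(a[1])); print(a.round(1),gg[v,int(a[0])-25:int(a[0])+25].tolist())
E
```

```text
clock: 26.35
position: [0.5617, -0.3387, 0.2652]
tool_rot: [-3.132, -0.013, 2.738]
force: [0.8, -0.6, -0.2]
grip_width: 0.0281
clock: 27.95
position: [0.4962, 0.4296, 0.2643]
tool_rot: [-3.133, -0.014, 3.083]
force: [0.3, -0.5, 0.4]
grip_width: 0.0281
[   1.8    7.4 -208.3] -0.0
[297.62112329 132.56980969]
[297.3 155.9] [102, 101, 103, 101, 99, 101, 101, 101, 100, 105, 114, 139, 141, 141, 140, 140, 138, 140, 154, 193, 196, 195, 195, 196, 195, 197, 177, 72, 50, 53, 55, 52, 55, 55, 55, 55, 54, 56, 55, 57, 59, 61, 61, 59, 59, 60, 61, 59, 60, 59]
[297.1 178.5] [100, 99, 101, 101, 100, 100, 101, 102, 100, 101, 101, 99, 99, 99, 97, 83, 82, 83, 91, 103, 103, 103, 103, 102, 105, 98, 63, 34, 33, 31, 31, 34, 31, 33, 31, 34, 33, 35, 32, 34, 34, 36, 33, 35, 35, 35, 34, 33, 41, 48]
[296.8 200.4] [100, 100, 99, 101, 100, 100, 101, 101, 101, 100, 100, 101, 100, 97, 99, 100, 96, 83, 84, 94, 104, 105, 102, 103, 104, 104, 96, 50, 31, 30, 32, 53, 85, 84, 82, 82, 79, 76, 73, 59, 44, 35, 31, 33, 33, 33, 32, 36, 33, 34]
```

```bash
python3 -m jog '[{"delta_pos":[2,4.5,-45],"spin":0,"claw":0.645},{"delta_pos":[2,4.5,-90],"spin":0,"claw":0.645},{"delta_pos":[2,4.5,-135],"spin":0,"claw":0.645},{"delta_pos":[2,4.5,-165],"spin":0,"claw":0.645},{"delta_pos":[2,4.5,-185],"spin":0,"claw":0.645},{"delta_pos":[2,4.5,-200],"spin":0,"claw":0.645},{"delta_pos":[2,4.5,-206],"spin":0,"claw":0.645},{"delta_pos":[2,4.5,-206],"spin":0,"claw":0.645}]'
python3 -m jog '[{"delta_pos":[0,0,0],"spin":0,"claw":0.8},{"delta_pos":[0,0,0],"spin":0,"claw":0.9},{"delta_pos":[0,0,0],"spin":0,"claw":0.95},{"delta_pos":[0,0,0],"spin":0,"claw":0.95}]' 25
python3 -m jog '[{"delta_pos":[0.2,4,9],"spin":0,"claw":0.95},{"delta_pos":[0.5,8.5,18],"spin":0,"claw":0.95},{"delta_pos":[0.8,14,30],"spin":0,"claw":0.95},{"delta_pos":[1,20,42],"spin":0,"claw":0.95},{"delta_pos":[1.3,25,54],"spin":0,"claw":0.95}]'
python3 -m jog '[{"delta_pos":[0.2,6,12],"spin":0,"claw":0.95},{"delta_pos":[0.5,12,30],"spin":0,"claw":0.95},{"delta_pos":[0.5,12,30],"spin":0,"claw":0.95},{"delta_pos":[0.5,12,30],"spin":0,"claw":0.95}]' 60
```

```text
clock: 28.85
position: [0.4983, 0.4338, 0.0575]
tool_rot: [-3.132, -0.015, 3.084]
force: [0.0, 0.8, -0.2]
grip_width: 0.0304
clock: 29.25
position: [0.4988, 0.4335, 0.0588]
tool_rot: [-3.132, -0.014, 3.084]
force: [-0.9, -3.5, 5.2]
grip_width: 0.0178
clock: 29.75
position: [0.5003, 0.4574, 0.1137]
tool_rot: [-3.131, -0.014, 3.083]
force: [1.3, 8.3, -16.5]
grip_width: 0.0079
clock: 30.15
position: [0.5008, 0.4693, 0.1438]
tool_rot: [-3.131, -0.014, 3.083]
force: [-1.0, -0.5, -3.4]
grip_width: 0.0059
```

```bash
python3 -m jog '[{"delta_pos":[0,0,45],"spin":-0.03,"claw":0.95},{"delta_pos":[0,-30,85],"spin":-0.07,"claw":0.95},{"delta_pos":[5,-70,115],"spin":-0.11,"claw":0.95},{"delta_pos":[10,-115,125],"spin":-0.16,"claw":0.95},{"delta_pos":[15,-163,125],"spin":-0.2,"claw":0.95},{"delta_pos":[20,-212,125],"spin":-0.25,"claw":0.95},{"delta_pos":[25,-261,125],"spin":-0.3,"claw":0.95},{"delta_pos":[30,-310,125],"spin":-0.343,"claw":0.95}]' 60 >/dev/null
python3 -m jog '[{"delta_pos":[5,-49,0],"spin":0,"claw":0.95},{"delta_pos":[10,-98,0],"spin":0,"claw":0.95},{"delta_pos":[15,-147,0],"spin":0,"claw":0.95},{"delta_pos":[20,-196,0],"spin":0,"claw":0.95},{"delta_pos":[25,-245,0],"spin":0,"claw":0.95},{"delta_pos":[30,-294,0],"spin":0,"claw":0.95},{"delta_pos":[35,-343,0],"spin":0,"claw":0.95},{"delta_pos":[40,-392,0],"spin":0,"claw":0.95}]' >/dev/null
python3 -m jog '[{"delta_pos":[3,-34,0],"spin":0,"claw":0.95},{"delta_pos":[5,-64,0],"spin":0,"claw":0.95},{"delta_pos":[5,-64,0],"spin":0,"claw":0.95},{"delta_pos":[5,-64,0],"spin":0,"claw":0.95}]'
cat >> h.py <<'E'
def hand():
    s=bot.observe(); p=par('wrist'); g=cv2.cvtColor(eyes.grab_frame('wrist'),cv2.COLOR_BGR2GRAY).astype(int)
    cv2.imwrite('pics/h%d.png'%(s['clock']*100),g); return s,p,g
E
python3 -c "
from h import *
slot(-1,.15)"
```

```text
clock: 32.15
position: [0.5736, -0.3018, 0.2661]
tool_rot: [-3.13, -0.017, 2.736]
force: [-0.1, 0.6, -4.0]
grip_width: 0.0062
[   3.3    1.7 -116.1] 0.004
```

```bash
python3 -m jog '[{"delta_pos":[3.3,1.7,-10],"spin":0.004,"claw":0.95},{"delta_pos":[3.3,1.7,-45],"spin":0.004,"claw":0.95},{"delta_pos":[3.3,1.7,-80],"spin":0.004,"claw":0.95},{"delta_pos":[3.3,1.7,-110],"spin":0.004,"claw":0.95},{"delta_pos":[3.3,1.7,-116],"spin":0.004,"claw":0.95},{"delta_pos":[3.3,1.7,-116],"spin":0.004,"claw":0.95}]' | grep pos
python3 -c "
from h import *
slot(-1,.115)"
python3 -m jog '[{"delta_pos":[0,0,-8],"spin":0,"claw":0.95},{"delta_pos":[0,0,-16],"spin":0,"claw":0.95},{"delta_pos":[0,0,-24],"spin":0,"claw":0.95},{"delta_pos":[0,0,-32],"spin":0,"claw":0.95},{"delta_pos":[0,0,-32],"spin":0,"claw":0.95}]'
for i in 1 2 3; do python3 -m jog '[{"delta_pos":[0,0,-2],"spin":0,"claw":0.95},{"delta_pos":[0,0,-3],"spin":0,"claw":0.95},{"delta_pos":[0,0,-3],"spin":0,"claw":0.95}]' | egrep 'posi|force' ; done
```

```text
position: [0.5768, -0.2991, 0.1493]
[  0.1  -0.9 -34.3] -0.001
clock: 33.25
position: [0.5763, -0.2989, 0.1162]
tool_rot: [-3.13, -0.02, 2.741]
force: [-0.2, -0.2, -3.5]
grip_width: 0.0066
position: [0.5762, -0.299, 0.1132]
force: [0.2, 0.1, -3.7]
position: [0.5764, -0.2992, 0.1117]
force: [-7.6, 4.2, 19.4]
position: [0.5763, -0.2995, 0.1115]
force: [-16.2, 7.4, 38.6]
```

```bash
python3 -m jog '[{"delta_pos":[0,0,1],"spin":0,"claw":0.9},{"delta_pos":[0,0,1],"spin":0,"claw":0.67},{"delta_pos":[0,0,1],"spin":0,"claw":0.67},{"delta_pos":[0,0,1],"spin":0,"claw":0.67},{"delta_pos":[0,0,20],"spin":0,"claw":0.67},{"delta_pos":[0,0,65],"spin":0,"claw":0.67},{"delta_pos":[0,0,110],"spin":0,"claw":0.67},{"delta_pos":[0,0,150],"spin":0,"claw":0.67}]'
python3 -c "
from h import *
hand()"
python3 -m jog '[{"delta_pos":[-5,49,0],"spin":0.03,"claw":0.67},{"delta_pos":[-10,98,0],"spin":0.07,"claw":0.67},{"delta_pos":[-15,147,0],"spin":0.11,"claw":0.67},{"delta_pos":[-20,196,0],"spin":0.16,"claw":0.67},{"delta_pos":[-26,245,0],"spin":0.2,"claw":0.67},{"delta_pos":[-32,294,0],"spin":0.25,"claw":0.67},{"delta_pos":[-37,343,0],"spin":0.3,"claw":0.67},{"delta_pos":[-42,392,0],"spin":0.343,"claw":0.67}]' >/dev/null
python3 -m jog '[{"delta_pos":[-5,49,0],"spin":0,"claw":0.67},{"delta_pos":[-10,98,0],"spin":0,"claw":0.67},{"delta_pos":[-15,147,0],"spin":0,"claw":0.67},{"delta_pos":[-20,196,0],"spin":0,"claw":0.67},{"delta_pos":[-26,245,0],"spin":0,"claw":0.67},{"delta_pos":[-32,290,0],"spin":0,"claw":0.67},{"delta_pos":[-36,300,0],"spin":0,"claw":0.67},{"delta_pos":[-36,300,0],"spin":0,"claw":0.67}]'
python3 - <<'E'
from h import *
to(.493,.393,.056,3.083)
s,p,gg=hand()
for X in(.47,.485,.50):
    a=proj(p,[X,.3992-(X-.492)*.056,.0875]); v=int(round(a[1])); print(a.round(1),gg[v,int(a[0])-25:int(a[0])+25].tolist())
E
```

```text
clock: 34.95
position: [0.5762, -0.2996, 0.2635]
tool_rot: [-3.131, -0.018, 2.74]
force: [0.7, 0.2, 0.4]
grip_width: 0.0279
clock: 36.6
position: [0.4983, 0.395, 0.2691]
tool_rot: [-3.131, -0.011, 3.088]
force: [0.7, -0.6, -0.3]
grip_width: 0.0281
[  -5.3   -2.  -213.1] -0.005
[286.2 152.8] [99, 101, 101, 100, 100, 100, 100, 101, 99, 99, 100, 101, 101, 102, 100, 100, 99, 99, 100, 98, 99, 103, 120, 122, 144, 188, 191, 194, 195, 173, 70, 46, 50, 48, 51, 49, 50, 48, 51, 49, 50, 50, 50, 49, 49, 51, 53, 55, 54, 54]
[286.1 169.6] [30, 41, 73, 99, 100, 99, 100, 101, 98, 100, 99, 100, 98, 99, 100, 98, 97, 99, 99, 98, 99, 108, 122, 123, 122, 122, 122, 123, 118, 90, 37, 28, 29, 31, 31, 29, 31, 32, 30, 31, 30, 29, 31, 31, 34, 32, 34, 46, 47, 46]
[286. 186.] [96, 88, 82, 90, 99, 98, 98, 99, 99, 99, 99, 99, 99, 100, 99, 99, 98, 97, 99, 100, 97, 99, 107, 122, 122, 122, 121, 122, 117, 99, 63, 29, 29, 28, 31, 29, 27, 31, 29, 32, 29, 29, 29, 32, 30, 30, 33, 34, 34, 33][ WARN:0@1.100] global loadsave.cpp:1063 imwrite_ Unsupported depth image for selected encoder is fallbacked to CV_8U.
[ WARN:0@1.105] global loadsave.cpp:1063 imwrite_ Unsupported depth image for selected encoder is fallbacked to CV_8U.
```

```bash
python3 -m jog '[{"delta_pos":[-5,-2.8,-45],"spin":-0.005,"claw":0.645},{"delta_pos":[-5,-2.8,-90],"spin":-0.005,"claw":0.645},{"delta_pos":[-5,-2.8,-135],"spin":-0.005,"claw":0.645},{"delta_pos":[-5,-2.8,-170],"spin":-0.005,"claw":0.645},{"delta_pos":[-5,-2.8,-195],"spin":-0.005,"claw":0.645},{"delta_pos":[-5,-2.8,-208],"spin":-0.005,"claw":0.645},{"delta_pos":[-5,-2.8,-212],"spin":-0.005,"claw":0.645},{"delta_pos":[-5,-2.8,-212],"spin":-0.005,"claw":0.645}]'
python3 -m jog '[{"delta_pos":[0,0,0],"spin":0,"claw":0.8},{"delta_pos":[0,0,0],"spin":0,"claw":0.9},{"delta_pos":[0,0,0],"spin":0,"claw":0.95},{"delta_pos":[0,0,0],"spin":0,"claw":0.95}]' 25
python3 -m jog '[{"delta_pos":[0.2,4,9],"spin":0,"claw":0.95},{"delta_pos":[0.5,8.5,18],"spin":0,"claw":0.95},{"delta_pos":[0.8,14,30],"spin":0,"claw":0.95},{"delta_pos":[1,20,42],"spin":0,"claw":0.95},{"delta_pos":[1.3,25,54],"spin":0,"claw":0.95}]'
python3 -m jog '[{"delta_pos":[0.2,6,12],"spin":0,"claw":0.95},{"delta_pos":[0.5,12,30],"spin":0,"claw":0.95},{"delta_pos":[0.5,12,30],"spin":0,"claw":0.95},{"delta_pos":[0.5,12,30],"spin":0,"claw":0.95}]' 60
```

```text
clock: 37.45
position: [0.4949, 0.3898, 0.0581]
tool_rot: [-3.13, -0.01, 3.08]
force: [-0.2, -1.0, 0.5]
grip_width: 0.03
clock: 37.85
position: [0.4956, 0.3898, 0.0596]
tool_rot: [-3.131, -0.009, 3.08]
force: [-0.1, -2.6, 6.7]
grip_width: 0.0176
clock: 38.35
position: [0.4971, 0.4136, 0.1145]
tool_rot: [-3.129, -0.009, 3.079]
force: [0.7, 6.2, -13.1]
grip_width: 0.0083
clock: 38.75
position: [0.4975, 0.4255, 0.1446]
tool_rot: [-3.13, -0.008, 3.079]
force: [-0.5, -0.2, -4.3]
grip_width: 0.0061
```

```bash
python3 -m jog '[{"delta_pos":[0,0,45],"spin":-0.03,"claw":0.95},{"delta_pos":[5,-30,85],"spin":-0.07,"claw":0.95},{"delta_pos":[10,-70,115],"spin":-0.11,"claw":0.95},{"delta_pos":[16,-115,125],"spin":-0.16,"claw":0.95},{"delta_pos":[22,-163,125],"spin":-0.2,"claw":0.95},{"delta_pos":[29,-212,125],"spin":-0.25,"claw":0.95},{"delta_pos":[36,-261,125],"spin":-0.3,"claw":0.95},{"delta_pos":[43,-310,125],"spin":-0.34,"claw":0.95}]' 60 >/dev/null
python3 -m jog '[{"delta_pos":[7,-49,0],"spin":0,"claw":0.95},{"delta_pos":[14,-98,0],"spin":0,"claw":0.95},{"delta_pos":[20,-147,0],"spin":0,"claw":0.95},{"delta_pos":[27,-196,0],"spin":0,"claw":0.95},{"delta_pos":[34,-245,0],"spin":0,"claw":0.95},{"delta_pos":[41,-294,0],"spin":0,"claw":0.95},{"delta_pos":[48,-343,0],"spin":0,"claw":0.95},{"delta_pos":[52,-376,0],"spin":0,"claw":0.95}]' >/dev/null
python3 -m jog '[{"delta_pos":[0,0,0],"spin":0,"claw":0.95},{"delta_pos":[0,0,0],"spin":0,"claw":0.95}]'
python3 -c "
from h import *
slot(0,.15)"
```

```text
clock: 40.55
position: [0.5896, -0.2681, 0.2664]
tool_rot: [-3.127, -0.012, 2.732]
force: [0.3, 0.5, -4.3]
grip_width: 0.0063
[   2.9    4.9 -116.4] 0.008
```

```bash
python3 -m jog '[{"delta_pos":[3,5,-10],"spin":0.008,"claw":0.95},{"delta_pos":[3,5,-45],"spin":0.008,"claw":0.95},{"delta_pos":[3,5,-80],"spin":0.008,"claw":0.95},{"delta_pos":[3,5,-110],"spin":0.008,"claw":0.95},{"delta_pos":[3,5,-116],"spin":0.008,"claw":0.95},{"delta_pos":[3,5,-116],"spin":0.008,"claw":0.95}]' | grep pos
python3 -c "
from h import *
slot(0,.115)"
python3 -m jog '[{"delta_pos":[0,-0.5,-8],"spin":0,"claw":0.95},{"delta_pos":[0,-0.5,-16],"spin":0,"claw":0.95},{"delta_pos":[0,-0.5,-24],"spin":0,"claw":0.95},{"delta_pos":[0,-0.5,-34],"spin":0,"claw":0.95},{"delta_pos":[0,-0.5,-34],"spin":0,"claw":0.95}]'
for i in 1 2 3; do python3 -m jog '[{"delta_pos":[0,0,-2],"spin":0,"claw":0.95},{"delta_pos":[0,0,-3],"spin":0,"claw":0.95},{"delta_pos":[0,0,-3],"spin":0,"claw":0.95}]' | egrep 'posi|force' ; done
python3 -c "
from h import *
slot(0,.115)"
```

```text
position: [0.5926, -0.2617, 0.1497]
[ -0.   -1.5 -34.7] -0.001
clock: 41.65
position: [0.5919, -0.2621, 0.1142]
tool_rot: [-3.127, -0.016, 2.741]
force: [0.1, 0.6, -5.2]
grip_width: 0.0064
position: [0.5919, -0.2623, 0.1124]
force: [-6.9, 1.8, 12.6]
position: [0.5919, -0.2625, 0.1121]
force: [-15.6, 6.3, 36.6]
position: [0.5919, -0.2627, 0.1121]
force: [-17.3, 7.7, 41.1]
[ 0.7 -0.5  2.9] 0.0
```

```bash
python3 -m jog '[{"delta_pos":[0,0,1],"spin":0,"claw":0.9},{"delta_pos":[0,0,1],"spin":0,"claw":0.67},{"delta_pos":[0,0,1],"spin":0,"claw":0.67},{"delta_pos":[0,0,1],"spin":0,"claw":0.67},{"delta_pos":[0,0,20],"spin":0,"claw":0.67},{"delta_pos":[0,0,65],"spin":0,"claw":0.67},{"delta_pos":[0,0,110],"spin":0,"claw":0.67},{"delta_pos":[0,0,150],"spin":0,"claw":0.67}]'
python3 -m jog '[{"delta_pos":[-8,49,0],"spin":0.03,"claw":0.67},{"delta_pos":[-16,98,0],"spin":0.07,"claw":0.67},{"delta_pos":[-24,147,0],"spin":0.11,"claw":0.67},{"delta_pos":[-32,196,0],"spin":0.16,"claw":0.67},{"delta_pos":[-40,245,0],"spin":0.2,"claw":0.67},{"delta_pos":[-48,294,0],"spin":0.25,"claw":0.67},{"delta_pos":[-56,343,0],"spin":0.3,"claw":0.67},{"delta_pos":[-64,392,0],"spin":0.343,"claw":0.67}]' >/dev/null
python3 -m jog '[{"delta_pos":[-8,49,0],"spin":0,"claw":0.67},{"delta_pos":[-16,98,0],"spin":0,"claw":0.67},{"delta_pos":[-24,147,0],"spin":0,"claw":0.67},{"delta_pos":[-32,190,0],"spin":0,"claw":0.67},{"delta_pos":[-41,217,0],"spin":0,"claw":0.67},{"delta_pos":[-41,217,0],"spin":0,"claw":0.67}]'
python3 - <<'E'
from h import *
to(.487,.347,.056,3.083)
s,p,gg=hand()
for X in(.465,.48,.50):
    a=proj(p,[X,.3544-(X-.4865)*.056,.0875]); v=int(round(a[1])); print(a.round(1),gg[v,int(a[0])-25:int(a[0])+25].tolist())
E
```

```text
clock: 43.35
position: [0.5919, -0.2628, 0.264]
tool_rot: [-3.128, -0.013, 2.74]
force: [-0.2, 0.5, 0.1]
grip_width: 0.028
clock: 44.75
position: [0.484, 0.3525, 0.2633]
tool_rot: [-3.129, -0.014, 3.09]
force: [0.2, -0.6, -0.8]
grip_width: 0.0278
[   3.    -5.5 -207.3] -0.007
[284.4 164.9] [37, 47, 72, 103, 103, 103, 104, 103, 101, 102, 101, 103, 102, 103, 102, 102, 102, 101, 102, 100, 102, 105, 120, 126, 126, 126, 126, 126, 127, 115, 56, 29, 30, 32, 33, 31, 33, 33, 29, 31, 33, 32, 30, 29, 35, 48, 46, 48, 49, 49]
[284.3 181.7] [38, 39, 67, 103, 103, 100, 104, 101, 102, 102, 102, 103, 102, 102, 103, 101, 101, 101, 102, 99, 100, 106, 125, 126, 126, 126, 124, 126, 126, 114, 43, 24, 27, 29, 30, 27, 30, 32, 28, 28, 30, 29, 31, 29, 29, 29, 29, 30, 28, 27]
[284.1 203.5] [103, 102, 102, 103, 103, 103, 102, 102, 103, 104, 102, 103, 104, 102, 101, 101, 101, 101, 102, 100, 102, 111, 125, 125, 125, 127, 125, 126, 119, 81, 33, 28, 31, 28, 28, 31, 39, 60, 77, 72, 58, 39, 32, 29, 27, 32, 33, 32, 32, 35][ WARN:0@2.435] global loadsave.cpp:1063 imwrite_ Unsupported depth image for selected encoder is fallbacked to CV_8U.
```

Prediction matches (284.4 vs ~285). Fetch the last plate.

```bash
python3 -m jog '[{"delta_pos":[3,-5.5,-45],"spin":-0.007,"claw":0.645},{"delta_pos":[3,-5.5,-90],"spin":-0.007,"claw":0.645},{"delta_pos":[3,-5.5,-135],"spin":-0.007,"claw":0.645},{"delta_pos":[3,-5.5,-170],"spin":-0.007,"claw":0.645},{"delta_pos":[3,-5.5,-190],"spin":-0.007,"claw":0.645},{"delta_pos":[3,-5.5,-203],"spin":-0.007,"claw":0.645},{"delta_pos":[3,-5.5,-206],"spin":-0.007,"claw":0.645},{"delta_pos":[3,-5.5,-206],"spin":-0.007,"claw":0.645}]'
python3 -m jog '[{"delta_pos":[0,0,0],"spin":0,"claw":0.8},{"delta_pos":[0,0,0],"spin":0,"claw":0.9},{"delta_pos":[0,0,0],"spin":0,"claw":0.95},{"delta_pos":[0,0,0],"spin":0,"claw":0.95}]' 25
python3 -m jog '[{"delta_pos":[0.2,4,9],"spin":0,"claw":0.95},{"delta_pos":[0.5,8.5,18],"spin":0,"claw":0.95},{"delta_pos":[0.8,14,30],"spin":0,"claw":0.95},{"delta_pos":[1,20,42],"spin":0,"claw":0.95},{"delta_pos":[1.3,25,54],"spin":0,"claw":0.95}]'
python3 -m jog '[{"delta_pos":[0.2,6,12],"spin":0,"claw":0.95},{"delta_pos":[0.5,12,30],"spin":0,"claw":0.95},{"delta_pos":[0.5,12,30],"spin":0,"claw":0.95},{"delta_pos":[0.5,12,30],"spin":0,"claw":0.95}]' 60
```

```text
clock: 45.6
position: [0.4887, 0.344, 0.0579]
tool_rot: [-3.128, -0.013, 3.08]
force: [-0.6, 0.5, -0.0]
grip_width: 0.0302
clock: 46.0
position: [0.4894, 0.3439, 0.0594]
tool_rot: [-3.129, -0.012, 3.08]
force: [0.3, -2.4, 7.4]
grip_width: 0.0175
clock: 46.5
position: [0.4908, 0.3678, 0.1144]
tool_rot: [-3.128, -0.012, 3.079]
force: [-0.2, 7.5, -16.6]
grip_width: 0.0079
clock: 46.9
position: [0.4913, 0.3798, 0.1445]
tool_rot: [-3.128, -0.011, 3.079]
force: [-0.4, -0.3, -2.8]
grip_width: 0.0062
```

```bash
python3 -m jog '[{"delta_pos":[3,0,45],"spin":-0.03,"claw":0.95},{"delta_pos":[8,-30,85],"spin":-0.07,"claw":0.95},{"delta_pos":[15,-70,115],"spin":-0.11,"claw":0.95},{"delta_pos":[23,-115,125],"spin":-0.16,"claw":0.95},{"delta_pos":[32,-163,125],"spin":-0.2,"claw":0.95},{"delta_pos":[41,-212,125],"spin":-0.25,"claw":0.95},{"delta_pos":[50,-261,125],"spin":-0.3,"claw":0.95},{"delta_pos":[60,-310,125],"spin":-0.34,"claw":0.95}]' 60 >/dev/null
python3 -m jog '[{"delta_pos":[9,-49,0],"spin":0,"claw":0.95},{"delta_pos":[18,-98,0],"spin":0,"claw":0.95},{"delta_pos":[27,-147,0],"spin":0,"claw":0.95},{"delta_pos":[37,-196,0],"spin":0,"claw":0.95},{"delta_pos":[46,-245,0],"spin":0,"claw":0.95},{"delta_pos":[54,-285,0],"spin":0,"claw":0.95},{"delta_pos":[57,-297,0],"spin":0,"claw":0.95},{"delta_pos":[57,-297,0],"spin":0,"claw":0.95}]'
python3 -c "
from h import *
slot(1,.15)"
```

```text
clock: 48.5
position: [0.6069, -0.2322, 0.2675]
tool_rot: [-3.126, -0.013, 2.734]
force: [-0.5, 0.2, -3.2]
grip_width: 0.0064
[   1.3    5.8 -117.5] 0.006
```

```bash
python3 -m jog '[{"delta_pos":[1,5,-10],"spin":0.006,"claw":0.95},{"delta_pos":[1,5,-45],"spin":0.006,"claw":0.95},{"delta_pos":[1,5,-80],"spin":0.006,"claw":0.95},{"delta_pos":[1,5,-110],"spin":0.006,"claw":0.95},{"delta_pos":[1,5,-117],"spin":0.006,"claw":0.95},{"delta_pos":[1,5,-117],"spin":0.006,"claw":0.95}]' | grep pos
python3 -c "
from h import *
slot(1,.115)"
python3 -m jog '[{"delta_pos":[0,-0.5,-8],"spin":0,"claw":0.95},{"delta_pos":[0,-0.5,-16],"spin":0,"claw":0.95},{"delta_pos":[0,-0.5,-24],"spin":0,"claw":0.95},{"delta_pos":[0,-0.5,-33],"spin":0,"claw":0.95},{"delta_pos":[0,-0.5,-33],"spin":0,"claw":0.95}]'
for i in 1 2 3; do python3 -m jog '[{"delta_pos":[0,0,-2],"spin":0,"claw":0.95},{"delta_pos":[0,0,-3],"spin":0,"claw":0.95},{"delta_pos":[0,0,-3],"spin":0,"claw":0.95}]' | egrep 'posi|force' ; done
python3 -c "
from h import *
slot(1,.115)"
```

```text
position: [0.6075, -0.2258, 0.1496]
[  0.7  -0.6 -34.6] -0.001
clock: 49.6
position: [0.6069, -0.2261, 0.1152]
tool_rot: [-3.126, -0.017, 2.741]
force: [-0.2, 0.1, -3.3]
grip_width: 0.0066
position: [0.6069, -0.2261, 0.1123]
force: [0.7, -0.0, -3.0]
position: [0.6071, -0.2263, 0.111]
force: [-9.2, 4.2, 22.1]
position: [0.6072, -0.2265, 0.1109]
force: [-16.1, 6.6, 40.4]
[0.9 0.  4.1] -0.0
```

```bash
python3 -m jog '[{"delta_pos":[0,0,1],"spin":0,"claw":0.9},{"delta_pos":[0,0,1],"spin":0,"claw":0.67},{"delta_pos":[0,0,1],"spin":0,"claw":0.67},{"delta_pos":[0,0,1],"spin":0,"claw":0.67},{"delta_pos":[0,0,20],"spin":0,"claw":0.67},{"delta_pos":[0,0,65],"spin":0,"claw":0.67},{"delta_pos":[0,0,110],"spin":0,"claw":0.67},{"delta_pos":[0,0,155],"spin":0,"claw":0.67}]' >/dev/null
python3 -m jog '[{"delta_pos":[-5,-10,45],"spin":0,"claw":0.3},{"delta_pos":[-10,-25,90],"spin":0,"claw":0},{"delta_pos":[-15,-37,125],"spin":0,"claw":0},{"delta_pos":[-15,-37,125],"spin":0,"claw":0},{"delta_pos":[-15,-37,125],"spin":0,"claw":0}]'
python3 - <<'E'
from h import *
import pickle
p=par('wrist'); w=eyes.grab_frame('wrist'); pickle.dump(p,open('w20.pkl','wb')); cv2.imwrite('pics/w20.png',w)
t=eyes.grab_frame('top'); cv2.imwrite('pics/t20.png',t)
cv2.imwrite('pics/m20.png',np.hstack([cv2.resize(w[60:300,150:410],(520,480),interpolation=2),cv2.resize(t[90:230,170:250],(274,480),interpolation=2)]))
E
```

```text
clock: 51.8
position: [0.5919, -0.2637, 0.3924]
tool_rot: [-3.127, -0.015, 2.74]
force: [-0.6, -0.6, -0.6]
grip_width: 0.0854
```

View pics/m20.png

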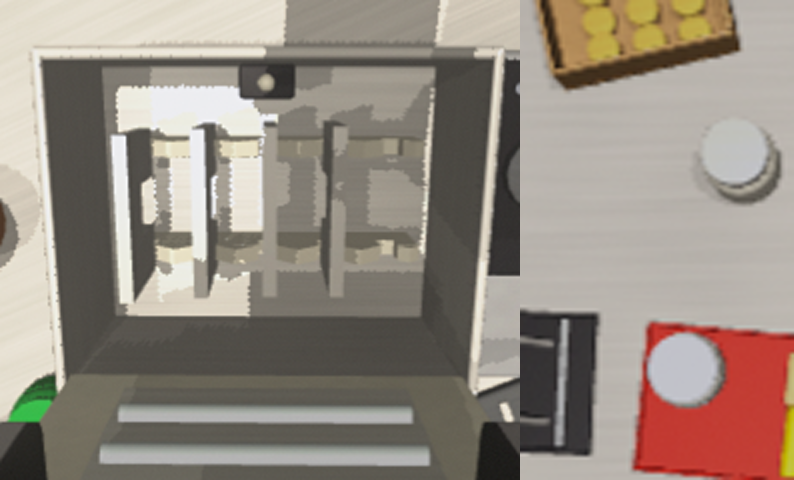

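Four plates stand upright, one per slot (near ends at crop x≈120, 199, 270, 340). But the tin was knocked within the tray (top crop 685,370). Check numerically.

```bash
python3 - <<'E'
from h import *
import pickle
p=pickle.load(open('w20.pkl','rb'))
# plates' top edges: (near mid, far mid) in crop px
for (a,b) in (((120,134),(127,302)),((199,125),(203,297)),((270,122),(270,297)),((341,126),(336,297))):
    A=(150+(a[0]+.5)/2-.5,60+(a[1]+.5)/2-.5);B=(150+(b[0]+.5)/2-.5,60+(b[1]+.5)/2-.5)
    for z in(.127,): 
        X,Y=onz(p,*A,z),onz(p,*B,z); print(chest(X),chest(Y),'len',round(np.linalg.norm(X-Y)*1000,1))
t=cv2.imread('pics/t20.png'); pt=par('top'); h=cv2.cvtColor(t,cv2.COLOR_BGR2HSV)
m=cv2.inRange(h,(0,150,100),(10,255,255))|cv2.inRange(h,(172,150,100),(180,255,255))
cs,_=cv2.findContours(m,0,1); c=max(cs,key=cv2.contourArea)
P=np.array([onz(pt,u,v,.014)[:2] for u,v in cv2.convexHull(c)[:,0].astype(float)],np.float32)*1000
r=cv2.minAreaRect(P); print(r)
C=np.array(r[0]);a=np.deg2rad(r[2]);ty=np.array([np.cos(a),np.sin(a)]);tx=np.array([ty[1],-ty[0]])
if r[1][0]<r[1][1]: ty,tx=tx,ty
g=t[185:215,200:240].astype(int); mm=((g.min(2)>120)&(g.max(2)-g.min(2)<25)).astype(np.uint8)
n,l,st,ce=cv2.connectedComponentsWithStats(mm)
for i in range(1,n):
    if st[i,4]>80: 
        q=ce[i]+[200,185]; X=onz(pt,*q,.049)[:2]*1000; print(st[i],q,X,'in tray',(X-C)@tx,(X-C)@ty)
E
```

```text
(np.float64(-136.5), np.float64(-78.8), np.float64(127.0)) (np.float64(-40.6), np.float64(-79.6), np.float64(127.0)) len 95.9
(np.float64(-141.3), np.float64(-35.3), np.float64(127.0)) (np.float64(-43.8), np.float64(-35.1), np.float64(127.0)) len 97.5
(np.float64(-142.9), np.float64(3.4), np.float64(127.0)) (np.float64(-44.0), np.float64(3.8), np.float64(127.0)) len 98.9
(np.float64(-140.9), np.float64(42.0), np.float64(127.0)) (np.float64(-44.2), np.float64(42.0), np.float64(127.0)) len 96.7
((464.0734558105469, 157.97988891601562), (162.71417236328125, 127.50104522705078), 83.6158447265625)
[  0   0   6  30 148] [202.04054054 198.08783784] [491.9732492  241.14717106] in tray 18.479066784839926 85.75383013018373
[  7   2  22  21 349] [217.50429799 197.3008596 ] [493.33639314 196.20421726] in tray 24.831149164230176 41.24115432040912
```

```bash
python3 -m jog '[{"delta_pos":[25,-10,0],"spin":0,"claw":1},{"delta_pos":[60,-20,0],"spin":0,"claw":1},{"delta_pos":[95,-38,0],"spin":0,"claw":1},{"delta_pos":[112,-48,0],"spin":0,"claw":1},{"delta_pos":[112,-48,0],"spin":0,"claw":1},{"delta_pos":[112,-48,0],"spin":0,"claw":1}]'
cat >> h.py <<'E'
def shut(ths,r=130,inside=2,half=11):
    p=bot.observe()['position']
    for t in ths:
        x=-r*np.cos(t)+5*np.sin(t)+half-inside*np.sin(t); z=145+r*np.sin(t)+5*np.cos(t)-inside*np.cos(t)
        w=np.r_[H*1000+EX*x+EY*2,z]-p*1000; print(round(t,2),w.round(1).tolist())
E
python3 - <<'E'
from h import *
print(chest(bot.observe()['position']))
q=H+EX*.030+EY*.002; to(q[0],q[1],.275,2.74)
g=cv2.cvtColor(cv2.imread('pics/w20.png'),cv2.COLOR_BGR2GRAY)
for c,(v0,v1) in {211:(118,212),250:(118,212),285:(116,212),319:(116,212)}.items(): print(c,g[v0:v0+12,c].tolist(),g[v1-14:v1+2,c if c!=211 else 213].tolist())
E
```

```text
clock: 52.5
position: [0.7039, -0.3105, 0.389]
tool_rot: [-3.127, -0.02, 2.741]
force: [0.9, 0.5, -0.2]
grip_width: 0.0001
(np.float64(32.0), np.float64(2.0), np.float64(389.0))
[  -1.9    0.8 -114. ] -0.001
211 [231, 231, 230, 230, 233, 233, 233, 208, 128, 159, 234, 240] [234, 235, 234, 234, 233, 234, 233, 233, 233, 233, 233, 234, 233, 213, 155, 194]
250 [237, 238, 239, 233, 139, 97, 168, 237, 240, 239, 239, 239] [153, 152, 153, 152, 151, 153, 152, 152, 151, 151, 155, 196, 210, 210, 212, 212]
285 [164, 233, 240, 239, 185, 106, 83, 117, 155, 160, 159, 158] [150, 150, 150, 150, 151, 150, 151, 151, 152, 150, 133, 117, 115, 116, 118, 117]
319 [131, 125, 124, 124, 116, 88, 82, 129, 153, 158, 156, 156] [148, 148, 148, 148, 150, 148, 148, 148, 149, 148, 133, 115, 113, 114, 115, 117]
```

All four plates' top edges measure 84.6–85.3 px: the same height, so all fully down. Now behind the hatch and push it shut.

```bash
python3 -m jog '[{"delta_pos":[-2,1,-40],"spin":0,"claw":1},{"delta_pos":[-2,1,-80],"spin":0,"claw":1},{"delta_pos":[-2,1,-110],"spin":0,"claw":1},{"delta_pos":[-2,1,-114],"spin":0,"claw":1},{"delta_pos":[-12,5,-114],"spin":0,"claw":1},{"delta_pos":[-17,7,-114],"spin":0,"claw":1},{"delta_pos":[-17,7,-114],"spin":0,"claw":1}]'
python3 - <<'E'
from h import *
print(chest(bot.observe()['position'])); shut(np.linspace(1.5,.85,8))
E
```

```text
clock: 53.2
position: [0.6868, -0.3033, 0.2771]
tool_rot: [-3.128, -0.018, 2.741]
force: [-0.5, 1.1, -0.0]
grip_width: 0.0002
(np.float64(13.5), np.float64(2.0), np.float64(277.1))
1.5 [-8.0, 3.4, -2.2]
1.41 [-19.1, 8.1, -3.3]
1.31 [-30.0, 12.8, -5.6]
1.22 [-40.7, 17.3, -8.9]
1.13 [-51.0, 21.7, -13.3]
1.04 [-60.9, 25.9, -18.7]
0.94 [-70.4, 29.9, -25.1]
0.85 [-79.2, 33.7, -32.4]
```

```bash
python3 -m jog '[{"delta_pos":[-8,3.4,-2],"spin":0,"claw":1},{"delta_pos":[-19,8,-3],"spin":0,"claw":1},{"delta_pos":[-30,12.8,-5.6],"spin":0,"claw":1},{"delta_pos":[-41,17.3,-9],"spin":0,"claw":1},{"delta_pos":[-51,21.7,-13],"spin":0,"claw":1},{"delta_pos":[-61,26,-18.7],"spin":0,"claw":1},{"delta_pos":[-70,30,-25],"spin":0,"claw":1},{"delta_pos":[-79,33.7,-32],"spin":0,"claw":1}]'
python3 - <<'E'
from h import *
print(chest(bot.observe()['position'])); shut(np.linspace(.8,.25,8))
E
```

```text
clock: 54.0
position: [0.6082, -0.2697, 0.2463]
tool_rot: [-3.128, -0.016, 2.741]
force: [1.6, -0.5, 0.4]
grip_width: 0.0003
(np.float64(-72.0), np.float64(2.2), np.float64(246.3))
0.8 [-5.1, 1.9, -5.9]
0.72 [-11.7, 4.8, -13.2]
0.64 [-17.8, 7.4, -20.9]
0.56 [-23.3, 9.7, -29.2]
0.49 [-28.2, 11.8, -37.9]
0.41 [-32.5, 13.6, -47.0]
0.33 [-36.0, 15.1, -56.5]
0.25 [-38.9, 16.3, -66.2]
```

```bash
python3 -m jog '[{"delta_pos":[-5,2,-6],"spin":0,"claw":1},{"delta_pos":[-11.7,4.8,-13],"spin":0,"claw":1},{"delta_pos":[-17.8,7.4,-21],"spin":0,"claw":1},{"delta_pos":[-23.3,9.7,-29],"spin":0,"claw":1},{"delta_pos":[-28,11.8,-38],"spin":0,"claw":1},{"delta_pos":[-32.5,13.6,-47],"spin":0,"claw":1},{"delta_pos":[-36,15,-56.5],"spin":0,"claw":1},{"delta_pos":[-39,16.3,-66],"spin":0,"claw":1}]'
python3 - <<'E'
from h import *
print(chest(bot.observe()['position'])); q=H+EX*-.154+EY*.002; to(q[0],q[1],.175,2.74)
E
```

```text
clock: 54.8
position: [0.5688, -0.2532, 0.1794]
tool_rot: [-3.128, -0.016, 2.741]
force: [0.6, 0.2, -0.2]
grip_width: -0.0002
(np.float64(-114.6), np.float64(2.0), np.float64(179.4))
[-36.2  15.4  -4.4] -0.001
```

```bash
python3 -m jog '[{"delta_pos":[0,0,25],"spin":0,"claw":1},{"delta_pos":[-20,8,28],"spin":0,"claw":1},{"delta_pos":[-36,15.4,28],"spin":0,"claw":1},{"delta_pos":[-36,15.4,18],"spin":0,"claw":1},{"delta_pos":[-36,15.4,6],"spin":0,"claw":1},{"delta_pos":[-36,15.4,6],"spin":0,"claw":1}]'
python3 -m jog '[{"delta_pos":[0,0,-8],"spin":0,"claw":1},{"delta_pos":[0,0,-16],"spin":0,"claw":1},{"delta_pos":[0,0,-16],"spin":0,"claw":1}]'
python3 -m jog '[{"delta_pos":[0,0,-6],"spin":0,"claw":1},{"delta_pos":[0,0,-12],"spin":0,"claw":1},{"delta_pos":[0,0,-18],"spin":0,"claw":1},{"delta_pos":[0,0,-18],"spin":0,"claw":1}]'
```

```text
clock: 55.4
position: [0.5327, -0.2377, 0.1833]
tool_rot: [-3.127, -0.018, 2.741]
force: [0.2, 0.2, 0.4]
grip_width: 0.0001
clock: 55.7
position: [0.5327, -0.2377, 0.1663]
tool_rot: [-3.127, -0.019, 2.741]
force: [-0.4, 0.8, 2.4]
grip_width: -0.0001
clock: 56.1
position: [0.5325, -0.2378, 0.1478]
tool_rot: [-3.127, -0.02, 2.741]
force: [-2.5, 0.9, 4.6]
grip_width: -0.0002
```

```bash
python3 -m jog '[{"delta_pos":[0,0,-2],"spin":0,"claw":1},{"delta_pos":[0,0,-2.5],"spin":0,"claw":1},{"delta_pos":[0,0,-2.5],"spin":0,"claw":1}]'
python3 -m jog '[{"delta_pos":[0,0,-1.5],"spin":0,"claw":1},{"delta_pos":[0,0,-2.5],"spin":0,"claw":1},{"delta_pos":[0,0,-2.5],"spin":0,"claw":1}]'
python3 -m jog '[{"delta_pos":[0,0,-1],"spin":0,"claw":1},{"delta_pos":[0,0,-1.5],"spin":0,"claw":1},{"delta_pos":[0,0,-1.5],"spin":0,"claw":1}]'
```

```text
clock: 56.4
position: [0.5326, -0.2379, 0.1458]
tool_rot: [-3.127, -0.021, 2.741]
force: [-4.2, 2.3, 9.2]
grip_width: -0.0001
clock: 56.7
position: [0.5326, -0.2379, 0.1442]
tool_rot: [-3.127, -0.021, 2.741]
force: [-7.5, 4.2, 18.2]
grip_width: 0.0
clock: 57.0
position: [0.5326, -0.2379, 0.144]
tool_rot: [-3.128, -0.021, 2.741]
force: [-10.4, 6.1, 26.3]
grip_width: 0.0001
```

```bash
python3 -m jog '[{"delta_pos":[0,0,10],"spin":0,"claw":1},{"delta_pos":[0,0,40],"spin":0,"claw":1},{"delta_pos":[-20,30,80],"spin":0,"claw":1},{"delta_pos":[-50,70,110],"spin":0,"claw":1},{"delta_pos":[-80,110,110],"spin":0,"claw":1},{"delta_pos":[-110,150,110],"spin":0,"claw":1},{"delta_pos":[-110,150,110],"spin":0,"claw":1}]'
python3 - <<'E'
from h import *
for n,box in(('top',(330,100,440,205)),('scene',(185,225,320,350))):
    im=eyes.grab_frame(n); cv2.imwrite(f'pics/{n}30.png',im); p=par(n)
    m=((im[...,0].astype(int)-im[...,2]>2)&(im[...,0]>165)).astype(np.uint8)*255
    k=np.zeros_like(m);k[box[1]:box[3],box[0]:box[2]]=1
    m=cv2.morphologyEx(m*k,cv2.MORPH_OPEN,np.ones((3,3))); cs,_=cv2.findContours(m,0,1); c=max(cs,key=cv2.contourArea)
    P=np.array([onz(p,u,v,.15)[:2] for u,v in cv2.convexHull(c)[:,0].astype(float)],np.float32)*1000
    print(n,cv2.minAreaRect(P))
im=cv2.imread('pics/scene30.png'); cv2.imwrite('pics/c30.png',cv2.resize(im[100:380,160:440],(600,600),interpolation=2))
to(.6258,-.1145,.17)
E
```

```text
clock: 57.7
position: [0.4206, -0.0848, 0.2547]
tool_rot: [-3.129, -0.021, 2.744]
force: [-0.8, -0.0, 0.3]
grip_width: 0.0001
top ((594.8085327148438, -266.04248046875), (220.99588012695312, 167.95860290527344), 67.01895904541016)
scene ((593.5592651367188, -265.51715087890625), (221.5261688232422, 169.08998107910156), 66.89248657226562)
[203.2 -27.8 -84.8] None
```

View pics/c30.png

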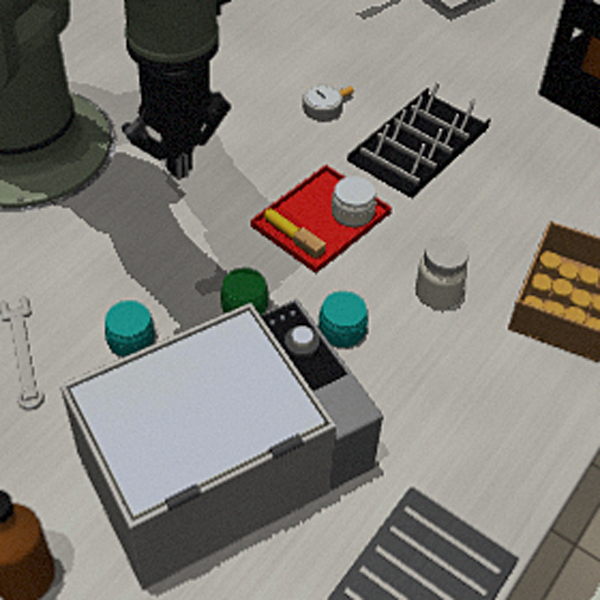

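The hatch is flush (quad identical to the initial one in both views), the drainer is empty, and the tin stands upright in the tray. Now the start button.

```bash
python3 -m jog '[{"delta_pos":[45,-6,0],"spin":0,"claw":1},{"delta_pos":[90,-12,0],"spin":0,"claw":1},{"delta_pos":[135,-18,0],"spin":0,"claw":1},{"delta_pos":[180,-24,0],"spin":0,"claw":1},{"delta_pos":[203,-28,-20],"spin":0,"claw":1},{"delta_pos":[203,-28,-60],"spin":0,"claw":1},{"delta_pos":[203,-28,-95],"spin":0,"claw":1},{"delta_pos":[203,-28,-105],"spin":0,"claw":1}]'
python3 -m jog '[{"delta_pos":[0,0,0],"spin":0,"claw":1}]' | grep pos
python3 -c "
from h import *
to(.6258,-.1145,.136)"
```

```text
clock: 58.6
position: [0.6245, -0.116, 0.1458]
tool_rot: [-3.127, -0.024, 2.742]
force: [-0.3, -0.6, -0.1]
grip_width: 0.0001
position: [0.6246, -0.1169, 0.145]
[ 1.2  2.4 -9. ] None
```

```bash
python3 -m jog '[{"delta_pos":[1,2,-3],"spin":0,"claw":1},{"delta_pos":[1,2,-6],"spin":0,"claw":1},{"delta_pos":[1,2,-8],"spin":0,"claw":1},{"delta_pos":[1,2,-9],"spin":0,"claw":1},{"delta_pos":[1,2,-9],"spin":0,"claw":1}]'
python3 -m jog '[{"delta_pos":[0,0,-1],"spin":0,"claw":1},{"delta_pos":[0,0,-1.5],"spin":0,"claw":1},{"delta_pos":[0,0,-1.5],"spin":0,"claw":1}]'
```

```text
clock: 59.2
position: [0.6263, -0.1151, 0.1368]
tool_rot: [-3.126, -0.024, 2.741]
force: [2.8, -1.8, 3.7]
grip_width: -0.0001
clock: 59.5
position: [0.6264, -0.1151, 0.136]
tool_rot: [-3.127, -0.023, 2.741]
force: [-0.9, -0.7, 12.6]
grip_width: 0.0002
```

```bash
python3 -m jog '[{"delta_pos":[0,0,10],"spin":0,"claw":1},{"delta_pos":[0,0,50],"spin":0,"claw":1},{"delta_pos":[-40,5,90],"spin":0,"claw":1},{"delta_pos":[-80,10,120],"spin":0,"claw":1},{"delta_pos":[-120,15,120],"spin":0,"claw":1},{"delta_pos":[-150,20,120],"spin":0,"claw":1},{"delta_pos":[-150,20,120],"spin":0,"claw":1}]'
python3 - <<'E'
from h import *
a=cv2.imread('pics/scene30.png').astype(int); b=eyes.grab_frame('scene').astype(int)
d=np.abs(a-b).max(2)
for n,(x,y,w,h) in dict(hatch=(188,240,130,105),tray=(275,175,70,50),jar=(352,210,30,35),gauge=(300,135,30,25),bottle=(145,325,45,60),spanner=(155,230,30,65)).items():
    print(n,round(d[y:y+h,x:x+w].mean(),2),(d[y:y+h,x:x+w]>40).sum())
a=cv2.imread('pics/scene0.png').astype(int); d=np.abs(a-b).max(2)
for n,(x,y,w,h) in dict(jar=(352,210,30,35),gauge=(300,135,30,25),bottle=(145,325,45,60),spanner=(155,230,30,65),green=(200,235,60,30)).items(): print(n,'vs start',round(d[y:y+h,x:x+w].mean(),2),(d[y:y+h,x:x+w]>40).sum())
print(bot.job_done())
E
```

```text
clock: 60.2
position: [0.4731, -0.0946, 0.2569]
tool_rot: [-3.128, -0.024, 2.741]
force: [1.3, -0.3, -0.2]
grip_width: 0.0003
hatch 5.63 143
tray 6.25 0
jar 4.37 0
gauge 4.39 0
bottle 5.99 0
spanner 4.25 0
jar vs start 11.44 0
gauge vs start 21.53 100
bottle vs start 11.29 0
spanner vs start 13.64 0
green vs start 22.23 330
the job is handed in; nothing more can be done
None
```

The job is done and handed in at about 60 s of the 210 s allowed. The tin stands in the tray's free half, and all four plates are in the chest in adjacent slots. The hatch was pressed to its stop and latched, and the start button was pressed fully once after that.

**Last checks:**
- **Plates:** the top edges measured 84.6 to 85.3 px, so all four sit at the same height. Each also touched the slot bottom at a tool height of 111 to 114 mm.
- **Hatch:** the outline after closing matched the start to about 1 mm in both the top and scene views. It had been pressed to 26 N at the stop.
- **Button:** it was pressed 6 mm, to 12.6 N.

**What disagreed or is less certain:**
- **Tin:** it was knocked about 3 cm inside the tray during the run, away from the robot. It still measured inside the walls and upright, so I left it there.
- **Picture comparison:** after the button press, 143 pixels in the hatch area had changed. The last picture also differed from the start picture near the gauge (100 pixels) and the green tin (330 pixels). I put these down to the arm and its shadow, and did not check them separately. The jar, bottle and spanner showed no change.

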